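# Pack the grinding kit into its hooded carry box

## Robot

A 6-joint arm with a two-finger parallel gripper is mounted at the origin on the work surface. World frame = base frame: x ahead of the robot, y to its left, z up, the work surface at z = 0. Lengths are in m, angles in rad, forces in N, time in s.
With the tool pointing down it reaches from about 0.375 to 0.975 m from the base axis. Payload 3.8 kg.
Tool frame: the origin (TCP) lies at the very end of the fingers, on their centre line; the grasp point (between the pads) lies 19 mm behind it; z points along the fingers, y is the line along which they close (so a half turn about z gives the same grasp; the last joint's range is limited). The gripper opens to 88 mm and grips with 3 to 60 N. Pads are 18 mm wide; open, the fingers measure 123 mm over their backs; the gripper's body (75 mm by 187 mm) begins 45 mm behind the grasp point.
Start: joints at [1.274, 0.264, 1.604, -0, 1.274, -0.037], TCP at [0.173, 0.652, 0.239] pointing down, gripper open.
Joint ranges: [-2.63, 2.63], [-0.94, 2.18], [0.31, 2.57], [-1.31, 4.45], [0, 2.66], [-2.55, 2.55]. Speed limits (rad/s): [2.57, 2.57, 3.14, 3.14, 3.14, 3.14].

## Interface

Orientations are given as a unit quaternion [x, y, z, w].
In Python, from workcell import arm gives the robot as it stands.
- The arm moves only by the tool jog_arm, never from a script. Its argument "moves" is one flat list of numbers, 5 for each row, row after row: the shift along the tool's x, y, z in m, then the turn about the tool's z in degrees, then the closure, from 0 (fully open) to 1 (shut). A call has exactly 5 rows; each row shifts and turns the commanded pose from where the row before left it, along the tool's axes as they then stand; what a row does not reach is not made up. A row lasts 1/10 s, in which the tool goes at most 50 mm and 8.59 degrees, less where a joint would pass 70% of its speed; a pose out of reach is approached as far as the arm can. A call is refused whole if a number of a shift passes 0.05 or a number of a turn 8.59, either way. A call with a gripper value outside its range is refused whole. The fingers move at their own pace and stop on an object; "squeeze" is the grip in N (left out, the last holds). Time passes only in rows, so rows that do not move let the fingers close, or fill a call up. It gives the time, the measured TCP pose, the force and the opening at its end, in the units of the state.
- arm.read_state(): the state, without advancing time (a new reading comes with each control period).
- arm.grab_frame(name): name is "side" or "top" or "wrist"; returns the picture (420x560x3 uint8, red, green, blue); there is no depth.
- arm.camera_params(name): a dict with "K" (3x3 intrinsics, pixels), "R" (3x3) and "t" (3): a world point X has camera coordinates R X + t; the wrist camera has in their place "hand_eye" (4x4, takes a point from camera to tool coordinates, whose origin is the TCP and whose axes are the flange's). Camera axes: x right, y down, z forward; pixel columns grow to the right and rows downward; lengths in m; the calibration is good to about 2 mm. A picture is of the moment at which its call begins: read the wrist's pose just before it. camera_params takes no time and is no camera call.
- arm.hand_in(): hands the job in, once; it reports no verdict.
The state is a dict: "time_s": time; "joint_pos": joint angles; "joint_velocities": joint speeds; "joint_efforts": joint torques, N m; "tool_pos": TCP position; "tcp_rot": TCP orientation; "ft_force": force on the tool from outside, world axes, zero at the start; "ft_torque": the same for the moment, N m; "grip_width": opening from 0.0 (shut) to 1.0 (fully open).
Only numpy, scipy, OpenCV 4.12 (cv2) and the standard library are available. Lean on these libraries where they do the work, as an engineer would, in place of code of your own. Each camera call takes 0.05 s, during which the arm holds its last target. There are 200 camera calls.

## Task

Pack the flat tin, the square canister and the clay jar into the wooden carry box. Lay the tin flat on the box floor with its plain end pushed fully home under the hood against the end board, without forcing it, and stand the canister and the jar upright on the box floor side by side in the space left behind it. Leave the mug and the clay dish where they are.

Things in the scene. Friction and masses are not known exactly. Their poses are not given: they have to be found in the camera images.
- box: Heavy plank carry box, does not move. Origin: centre of its underside; x along its length, z up. Outside 274 (x) x 144 (y) mm; boards 8 mm thick, inside 258 x 128 mm; floor 8 mm and rim of all walls 68 mm above the origin. A fixed hood covers the -x end; the rest, 158 mm long, is open above, so the 190 mm tin cannot be lowered in level: its plain end goes under the hood first.
- box_hood (a point): Middle of the hood's lower free edge (box axes): x = -29, z = 68 mm in the box frame, 60 mm above the inner floor. The hood is a flat board 8 mm thick lying on the rim across the whole width, from here to the box's -x end.
- box_end (a point): Middle of the foot of the inner end board under the hood, on the inner floor: x = -129, z = 8 mm in the box frame (box axes). The tin's plain end finally touches this board.
- box_bay (a point): Centre, on the inner floor, of the bay left at the box's +x end once the tin is home: x = 95, z = 8 mm in the box frame (box axes). The bay is 68 mm (x) x 128 mm (y); canister and jar stand there side by side along y with 6 mm to spare each way.
- tin_c (a point): Centre of the body of the flat rectangular aluminium tin, 190 (x) x 120 (y) x 40 (z) mm, about 0.4 kg, lying flat; this point is 20 mm above its underside. The plain end is at -x, the handle stands on the half towards +x. It belongs in the box with its -x the same way as the box's -x. Its centre of mass is about 20 mm from the centre towards +x.
- tin_handle (a point): Centre of the tin's wooden bar handle, a solid rib on top of the tin, 44 mm long (tin x) x 16 mm wide (tin y) x 30 mm high (from 40 to 70 mm above the tin's underside). It is 35 mm towards +x and 35 mm above the tin's body centre; same axes as the tin.
- can_c (a point): Centre of the upright square steel canister, 62 x 62 mm and 120 mm high, about 0.3 kg; this point is 60 mm above its underside; z up, x and y square to its sides.
- jar_c (a point): Centre of the round clay jar, body 60 mm in diameter and 62 mm high, with a solid knob 28 mm in diameter and 32 mm high on top (whole height 94 mm), about 0.25 kg; this point is on its axis 47 mm above its underside; z up.
- mug: White plastic mug, 80 mm across, 90 mm high; leave alone. Origin: centre of its underside.
- dish: Shallow clay dish, 120 mm across, 30 mm high; leave alone. Origin: centre of its underside.
Not all that is in view belongs to the job. What is shaped like the part that bears can_c but blue is not meant.

How it is judged:
At the end, for the whole second after the job is handed in: Tin flat on the box floor (5 mm, 0.06 rad), its plain end within 5 mm of the end board under the hood and within 10 mm of the middle across; canister and jar upright (0.08 rad) on the floor (5 mm) in the bay behind the tin; all three at rest (x of tin_c in the frame of box between -0.04 and -0.029 m and y of tin_c in the frame of box between -0.01 and 0.01 m and z of tin_c in the frame of box between 0.023 and 0.033 m and angle between tin_c's own z axis and vertical below 0.06 rad and x of can_c in the frame of box between 0.06 and 0.131 m and y of can_c in the frame of box between -0.064 and 0.064 m and z of can_c in the frame of box between 0.063 and 0.074 m and angle between each of can_c, jar_c's own z axis and vertical below 0.08 rad and x of jar_c in the frame of box between 0.06 and 0.131 m and y of jar_c in the frame of box between -0.064 and 0.064 m and z of jar_c in the frame of box between 0.05 and 0.061 m and linear speed of each of tin, can, jar below 0.02 m/s); the robot touches nothing.
It fails at once if the mug or dish is shifted by more than 20 mm (distance of any of mug, dish from where it was at the start of the episode above 0.02 m).
It fails at once if the tin is forced: pressed against the box with more than 45 N (contact force between tin and box above 45 N).
It also fails if it takes over 70 s, if anything falls off the work surface, if the arm or the gripper's body presses on something with over 40 N, if the wrist force passes 120 N, or if a joint passes its speed limit or range.

## Working session

There is one attempt and no reset: what is moved stays moved. The work goes in short steps, Python scripts to look and compute and a tool call to move; the robot and the scene stay as the last step left them, time stands still between calls to the robot, and variables do not carry over. Pictures are saved under pics/ and viewed, on a budget of 10 in all, crops included, one or two more only if the job needs it, and the job is handed in when it is done.

Besides the shell and the picture viewer there is one more tool, called after "Call:" as a command line: name --argument value ..., lists and objects as JSON in quotes. jog_arm: Moves the arm, as the interface text tells. Its arguments: {"type":"object","properties":{"moves":{"type":"array","items":{"type":"number"}},"squeeze":{"type":"number"}},"required":["moves"]}

```bash
mkdir -p pics; python3 - <<'E'
from workcell import arm
import cv2,numpy as np
np.set_printoptions(precision=4,suppress=True)
s=arm.read_state(); print(s)
for n in("side","top","wrist"):
    f=arm.grab_frame(n); cv2.imwrite(f"pics/{n}0.png",f[:,:,::-1]); print(n,arm.camera_params(n))
E
```

```text
{'time_s': 0.0, 'joint_pos': array([ 1.2741,  0.2647,  1.6054, -0.    ,  1.2737, -0.0369]), 'joint_velocities': array([ 0.0002, -0.0003, -0.0008,  0.0005,  0.0016,  0.0014]), 'joint_efforts': array([  0.0014, -50.2127, -35.6871,   0.0729,   0.0297,  -0.0002]), 'tool_pos': array([0.1732, 0.6517, 0.2374]), 'tcp_rot': array([ 0.1295,  0.9916, -0.0011, -0.0002]), 'ft_force': array([-0.4424,  0.7841, -0.1475]), 'ft_torque': array([-0.0314, -0.0315,  0.0244]), 'grip_width': 1.00261223525459}
side {'K': array([[478.8694,   0.    , 281.1078],
       [  0.    , 478.8694, 210.0086],
       [  0.    ,   0.    ,   1.    ]]), 'R': array([[-0.9728, -0.2314,  0.0135],
       [-0.1709,  0.6766, -0.7162],
       [ 0.1566, -0.699 , -0.6978]]), 't': array([0.5742, 0.1879, 1.0831])}
top {'K': array([[379.0565,   0.    , 278.8444],
       [  0.    , 379.0565, 205.8912],
       [  0.    ,   0.    ,   1.    ]]), 'R': array([[-0.0114, -0.9997,  0.0201],
       [-0.992 ,  0.0088, -0.1259],
       [ 0.1257, -0.0213, -0.9918]]), 't': array([-0.0283,  0.6095,  1.095 ])}
wrist {'K': array([[375.9899,   0.    , 282.5161],
       [  0.    , 375.9899, 209.3923],
       [  0.    ,   0.    ,   1.    ]]), 'hand_eye': array([[-0.0008, -0.9582, -0.2861,  0.074 ],
       [ 1.    , -0.0006, -0.001 , -0.0005],
       [ 0.0008, -0.2861,  0.9582, -0.1454],
       [ 0.    ,  0.    ,  0.    ,  1.    ]])}
```

View pics/top0.png

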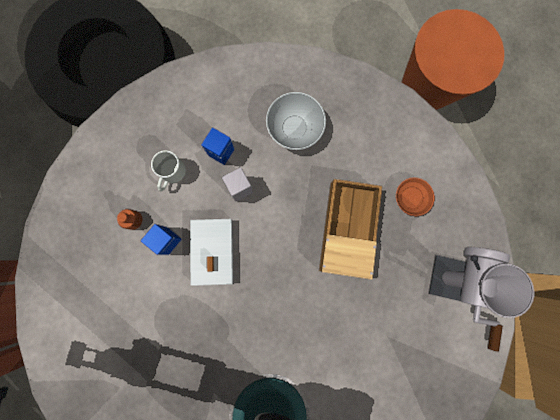

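View pics/side0.png

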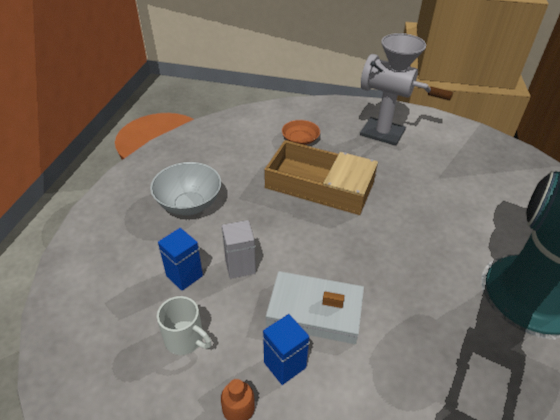

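Top view: the box is at (352,230) with its hood towards the robot. The tin is at (211,252) with its handle at (212,264), so its plain end faces away and it needs a half turn. The jar is at (129,218).

There are three canister-shaped things: grey (236,181), blue (218,145) and blue (160,240). The grey one fits, because it is steel and the description rules out blue. I'll measure these and confirm the grey one in a crop.

```bash
cat > h.py <<'E'
import cv2,numpy as np
from scipy.spatial.transform import Rotation as Ro
from workcell import arm
np.set_printoptions(precision=4,suppress=True)
def cam(n,s=None):
    p=arm.camera_params(n)
    if n!="wrist":
        return p["K"],p["R"].T,-p["R"].T@p["t"]
    T=np.eye(4);T[:3,:3]=Ro.from_quat(s["tcp_rot"]).as_matrix();T[:3,3]=s["tool_pos"]
    M=T@p["hand_eye"];return p["K"],M[:3,:3],M[:3,3]
def ray(uv,z,c):
    K,R,o=c
    uv=np.atleast_2d(uv).astype(float)
    d=(R@np.linalg.inv(K)@np.c_[uv,np.ones(len(uv))].T).T
    return o+d*((z-o[2])/d[:,2])[:,None]
def proj(X,c):
    K,R,o=c; q=(K@R.T@(np.atleast_2d(X)-o).T).T; return q[:,:2]/q[:,2:]
def hsv(f): return cv2.cvtColor(f,cv2.COLOR_RGB2HSV)
def blob(m,roi=None,k=3):
    m=m.astype(np.uint8)
    if roi: 
        z=np.zeros_like(m);x0,y0,x1,y1=roi;z[y0:y1,x0:x1]=m[y0:y1,x0:x1];m=z
    m=cv2.morphologyEx(m,cv2.MORPH_OPEN,np.ones((k,k),np.uint8))
    cs,_=cv2.findContours(m,cv2.RETR_EXTERNAL,cv2.CHAIN_APPROX_NONE)
    return max(cs,key=cv2.contourArea)[:,0,:] if cs else None
def rect(c,z,cm):
    """min-area rectangle of a contour cast on plane z: centre, sizes, angle(rad) of long side"""
    P=ray(c,z,cm)[:,:2]; r=cv2.minAreaRect((P*1000).astype(np.float32))
    (w,h),a=r[1],r[2]
    if w<h: w,h,a=h,w,a+90
    return np.array(r[0])/1000,(w,h),np.radians(a)
def tooldelta(X,s):
    "world vector -> tool axes"
    return Ro.from_quat(s["tcp_rot"]).inv().apply(X)
E
python3 - <<'E'
from h import *
f=cv2.imread("pics/top0.png")[:,:,::-1].copy();h=hsv(f);c=cam("top")
for p in[(195,225),(212,264),(236,181),(234,192),(129,218),(340,260),(350,195)]:print(p,h[p[1],p[0]])
H,S,V=[h[:,:,i].astype(int) for i in range(3)]
print("tin",rect(blob((V>185)&(S<40),(180,210,245,295)),.04,c))
print("handle",rect(blob((S>120)&(H<20),(195,245,225,280),1),.07,c))
print("can",rect(blob((V>150)&(S<40),(215,160,255,200)),.12,c))
print("hood",rect(blob((H<25)&(S>60)&(V>170),(310,225,390,290)),.076,c))
print("box",rect(blob((H<25)&(S>60),(310,170,390,290)),.068,c))
print("jar",rect(blob((H<15)&(S>120),(110,200,145,235),1),.06,c))
g=cv2.imread("pics/side0.png");t=cv2.imread("pics/top0.png")
cv2.imwrite("pics/crop1.png",np.hstack([cv2.resize(t[120:220,100:280],(540,300),interpolation=3),cv2.resize(g[210:310,140:220],(240,300))]))
E
```

```text
(195, 225) [ 78   6 225]
(212, 264) [ 13 193  86]
(236, 181) [156   7 192]
(234, 192) [146   9 202]
(129, 218) [  9 145  81]
(340, 260) [ 19 111 227]
(350, 195) [ 17 144 142]
tin (array([0.4761, 0.1676]), (190.67210388183594, 119.68025207519531), np.float64(0.01799960048627562))
handle (array([0.4419, 0.1639]), (36.97288131713867, 16.970075607299805), np.float64(0.012402629358851338))
can (array([0.6822, 0.0688]), (107.03949737548828, 62.49296569824219), np.float64(2.1441020720331427))
hood (array([ 0.4579, -0.2318]), (142.9656524658203, 108.01216888427734), np.float64(1.41902836890957))
box (array([ 0.5398, -0.2431]), (274.97686767578125, 156.5781707763672), np.float64(2.9824922142751515))
jar (array([0.5721, 0.4009]), (72.01728820800781, 54.39503479003906), np.float64(1.3167057250870906))
```

View pics/crop1.png

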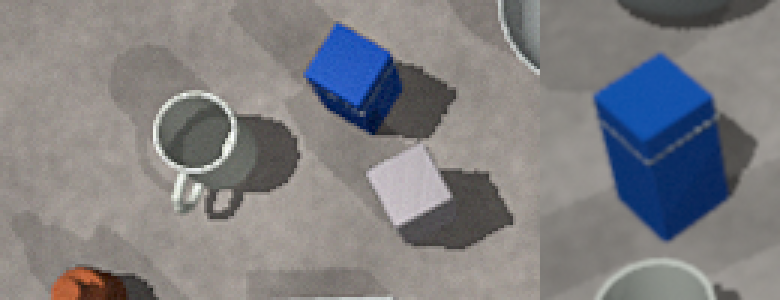

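The crop confirms that the pale grey cuboid (crop pixel (410,186)) is the steel canister and that the other two are blue. Next I move above the tin handle, which is at about (0.441, 0.166).

Call:
jog_arm --moves '[-0.032,-0.033,0,0,0,-0.032,-0.033,0,0,0,-0.032,-0.033,0,0,0,-0.032,-0.033,0,0,0,-0.032,-0.033,0,0,0]'

```text
time_s: 0.65
tool_pos: [0.286, 0.45, 0.2383]
tcp_rot: [0.129, 0.992, -0.0, 0.0]
ft_force: [0.4, 0.8, -0.5]
grip_width: 1.001
```

Call:
jog_arm --moves '[-0.032,-0.033,0,0,0,-0.032,-0.033,0,0,0,-0.032,-0.033,0,0,0,-0.032,-0.033,0,0,0,-0.032,-0.033,0,0,0]'

```text
time_s: 1.15
tool_pos: [0.3982, 0.2494, 0.2386]
tcp_rot: [0.129, 0.992, 0.0, 0.0]
ft_force: [0.5, -0.7, 0.1]
grip_width: 1.003
```

Call:
jog_arm --moves '[-0.032,-0.034,0,0,0,-0.032,-0.034,0,0,0,0,0,0,-8,0,0,0,0,-8,0,0,0,0,0,0]'

```text
time_s: 1.65
tool_pos: [0.4423, 0.1683, 0.2384]
tcp_rot: [-0.009, 1.0, -0.0, -0.0]
ft_force: [0.1, 0.4, 0.1]
grip_width: 1.003
```

```bash
python3 - <<'E'
from h import *
s=arm.read_state();print(s["time_s"],s["tool_pos"],s["joint_pos"]);f=arm.grab_frame("wrist");cv2.imwrite("pics/w1.png",f[:,:,::-1]);c=cam("wrist",s)
h=hsv(f);H,S,V=[h[:,:,i].astype(int) for i in range(3)]
b=blob((S>120)&(H<20));print(b.mean(0),cv2.boundingRect(b))
print("handle",rect(b,.07,c)); print("ypr",Ro.from_quat(s["tcp_rot"]).as_matrix()[:,0])
E
```

```text
1.65 [0.4423 0.1683 0.2384] [ 0.3109 -0.1247  2.0187 -0.      1.2482 -1.2781]
[412.3711 415.4412] (246, 404, 314, 16)
handle (array([0.678 , 0.2967]), (326.4659729003906, 19.297649383544922), np.float64(1.5894112048779538))
ypr [-0.9998 -0.0182  0.0006]
```

View pics/w1.png

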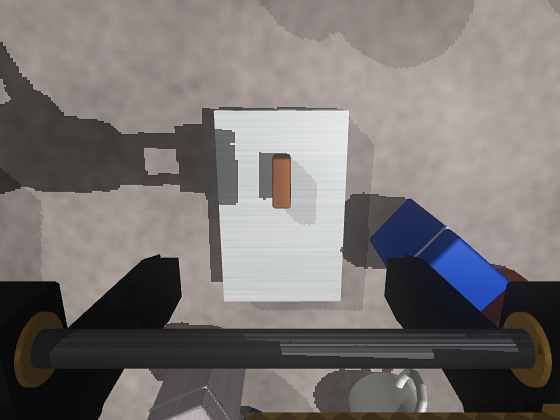

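The wrist view shows the handle at (282,181), centred between the fingers. I re-measure the handle and tin inside that region.

```bash
python3 - <<'E'
from h import *
s=arm.read_state();f=cv2.imread("pics/w1.png")[:,:,::-1].copy();c=cam("wrist",s)
h=hsv(f);H,S,V=[h[:,:,i].astype(int) for i in range(3)]
b=blob((S>90)&(H<25),(262,145,305,215),1);print("handle",rect(b,.07,c),cv2.boundingRect(b))
for p in [(283,154),(283,208)]: print(ray(p,.07,c))
b=blob((V>130)&(S<40),(205,105,360,302));print("tin",rect(b,.04,c))
t=ray([(216,110),(348,110),(341,300),(225,300)],.04,c);print(t,t.mean(0))
E
```

```text
handle (array([0.4385, 0.1667]), (41.93820571899414, 15.167290687561035), np.float64(0.020723390103046194)) (272, 159, 19, 49)
[[0.4133 0.1679 0.07  ]]
[[0.4603 0.1686 0.07  ]]
tin (array([0.4717, 0.1677]), (194.3168487548828, 158.4368133544922), np.float64(0.01568059783133218))
[[0.3797 0.1081 0.04  ]
 [0.3779 0.2248 0.04  ]
 [0.5667 0.2299 0.04  ]
 [0.5686 0.1107 0.04  ]] [0.4732 0.1684 0.04  ]
```

```bash
python3 - <<'E'
from h import *
f=cv2.imread("pics/top0.png")[:,:,::-1].copy();h=hsv(f);c=cam("top")
H,S,V=[h[:,:,i].astype(int) for i in range(3)]
m=(H>100)&(H<130)&(S>120)
b=blob(m,(135,215,190,260));a=cv2.approxPolyDP(b,3,True)[:,0];print(a,ray(a,.12,c),ray(a,0,c),V[235:245,150:170:4])
b=blob(m&(V>170),(135,215,190,260));print(rect(b,.12,c))
E
```

```text
[[153 225]
 [142 242]
 [156 253]
 [169 253]
 [180 238]
 [166 227]] [[0.5492 0.3127 0.12  ]
 [0.5031 0.3411 0.12  ]
 [0.4729 0.3023 0.12  ]
 [0.4725 0.2672 0.12  ]
 [0.5129 0.2384 0.12  ]
 [0.5433 0.2772 0.12  ]] [[0.5586 0.3498 0.    ]
 [0.5073 0.3815 0.    ]
 [0.4736 0.3383 0.    ]
 [0.4732 0.2991 0.    ]
 [0.5182 0.267  0.    ]
 [0.5521 0.3102 0.    ]] [[221 217 217 214 225]
 [221 217 219 213 214]
 [219 220 219 217 213]
 [219 220 217 216 215]
 [220 218 217 216 217]
 [219 220 217 213 218]
 [219 222 219 217 223]
 [223 220 218 217 210]
 [222 221 217 216 151]
 [221 219 216 216  98]]
(array([0.5116, 0.305 ]), (59.00410461425781, 58.72112274169922), np.float64(2.452564103451143))
```

Call:
jog_arm --moves '[0.007,-0.001,0.045,0,0,0,0,0.045,0,0,0,0,0.045,0,0.3,0,0,0.04,0,0.6,0,0,0.019,0,0.6]' --squeeze 10

```text
time_s: 2.2
tool_pos: [0.4319, 0.1675, 0.0409]
tcp_rot: [-0.009, 1.0, -0.001, -0.003]
ft_force: [0.1, -0.8, -0.9]
grip_width: 0.749
```

Call:
jog_arm --moves '[0,0,0,0,1,0,0,0,0,1,0,0,0,0,1,0,0,0,0,1,0,0,0,0,1]'

```text
time_s: 2.7
tool_pos: [0.4355, 0.1681, 0.0452]
tcp_rot: [-0.01, 1.0, 0.0, 0.0]
ft_force: [0.0, 0.0, 0.3]
grip_width: 0.293
```

Call:
jog_arm --moves '[0,0,0,0,1,0,0,0,0,1,0,0,0,0,1,0,0,-0.015,0,1,0,0,-0.015,0,1]'

```text
time_s: 3.2
tool_pos: [0.4334, 0.1674, 0.0735]
tcp_rot: [-0.01, 1.0, -0.0, -0.002]
ft_force: [-0.2, 0.7, -3.4]
grip_width: 0.181
```

Call:
jog_arm --moves '[0,0,-0.03,0,1,0,0,-0.03,0,1,0,0,-0.03,0,1,0,0,-0.03,0,1,0,0,0,0,1]'

```text
time_s: 3.7
tool_pos: [0.4378, 0.1688, 0.1984]
tcp_rot: [-0.01, 1.0, 0.001, 0.004]
ft_force: [1.5, 0.4, -3.4]
grip_width: 0.181
```

```bash
python3 - <<'E'
from h import *
s=arm.read_state();print(s);f=arm.grab_frame("side");cv2.imwrite("pics/s1.png",f[:,:,::-1]);w=arm.grab_frame("wrist")
cv2.imwrite("pics/s1w.png",cv2.resize(np.hstack([f,w])[:,:,::-1],(800,300)))
E
```

```text
{'time_s': 3.7, 'joint_pos': array([ 0.3148, -0.1072,  2.0789,  0.0002,  1.1622, -1.2754]), 'joint_velocities': array([-0.0007,  0.0385,  0.064 , -0.0012, -0.0576,  0.001 ]), 'joint_efforts': array([  0.0251, -30.1639, -34.5551,  -0.0246,   1.0034,   0.0126]), 'tool_pos': array([0.4378, 0.1688, 0.1984]), 'tcp_rot': array([-0.0097,  0.9999,  0.0012,  0.0036]), 'ft_force': array([ 1.5301,  0.3949, -3.3657]), 'ft_torque': array([ 0.0246, -0.088 ,  0.032 ]), 'grip_width': 0.18123511057324362}
```

View pics/s1w.png

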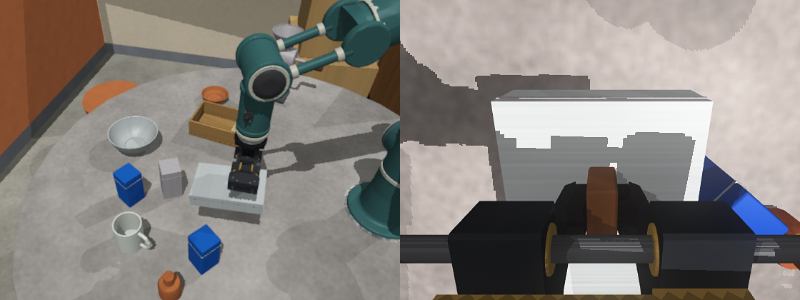

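The tin is held firmly and still nearly level: its top edge is at about row 140 of the full wrist frame. I go lower and loosen the grip so that it pivots plain end down.

Call:
jog_arm --moves '[0,0,0.03,0,1,0,0,0.03,0,1,0,0,0.02,0,1,0,0,0,0,1,0,0,0,0,1]' --squeeze 6

```text
time_s: 4.3
tool_pos: [0.4334, 0.1673, 0.1126]
tcp_rot: [-0.01, 1.0, -0.001, -0.002]
ft_force: [0.2, -0.6, -4.8]
grip_width: 0.177
```

```bash
cat >> h.py <<'E'
def tail(tag=None):
    s=arm.read_state();w=arm.grab_frame("wrist");g=w.astype(int)
    if tag: cv2.imwrite(f"pics/{tag}.png",w[:,:,::-1])
    h=hsv(w).astype(int);m=(h[:,:,2]>100)&(h[:,:,1]<14)
    col=lambda u:[int(v) for v in np.where(np.abs(np.diff(g[:260,u-3:u+4].mean((1,2))))>12)[0]]
    print("t",s["time_s"],s["tool_pos"],"F",s["ft_force"],"w",s["grip_width"],"edges",col(240),col(300),col(340))
E
python3 -c "
from h import *
tail('w2')"
```

```text
t 4.3 [0.4334 0.1673 0.1126] F [ 0.1803 -0.5669 -4.8454] w 0.17704114770835594 edges [89, 92, 95, 96, 124, 128, 132, 146, 199, 254, 255, 256] [91, 95, 96, 127, 132, 134, 146, 200, 229, 232, 233] [128, 132, 146, 197]
```

Call:
jog_arm --moves '[0,0,0,0,1,0,0,0,0,1,0,0,0,0,1,0,0,0,0,1,0,0,0,0,1]' --squeeze 4

```text
time_s: 4.85
tool_pos: [0.4355, 0.168, 0.1151]
tcp_rot: [-0.01, 1.0, 0.0, 0.0]
ft_force: [-0.3, 0.0, -4.2]
grip_width: 0.179
```

```bash
python3 - <<'E'
from h import *
tail('w3')
f=arm.grab_frame("side")[120:330,240:400];a=cv2.imread("pics/w2.png");b=cv2.imread("pics/w3.png")
cv2.imwrite("pics/c3.png",np.hstack([cv2.resize(f[:,:,::-1],(240,315)),a[:315,:280][:, ::1],b[:315,130:410]]))
E
```

```text
t 4.85 [0.4355 0.168  0.1151] F [-0.2511  0.0135 -4.2181] w 0.17918258494662187 edges [88, 91, 95, 96, 124, 128, 132, 134, 146, 199, 254, 255, 256] [90, 95, 96, 126, 132, 134, 146, 196, 197, 200, 202, 205, 208, 209, 229, 232, 233, 246] [128, 132, 134, 142, 144, 146, 193, 195, 197]
```

View pics/c3.png

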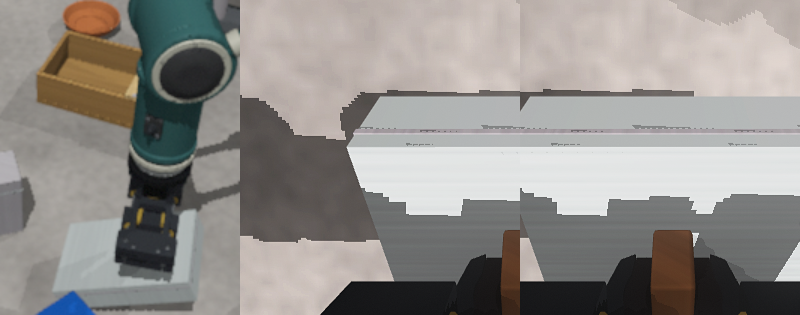

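The tin now hangs plain end down. Its end face shows at rows 96–146, which gives a tilt of about 0.4 rad, enough for the box. Next I refine the box pose from the first, unobstructed frames.

```bash
python3 - <<'E'
from h import *
for n,roi in(("top",(310,225,390,290)),("side",(310,140,390,215))):
    f=cv2.imread(f"pics/{n}0.png")[:,:,::-1].copy();h=hsv(f);c=cam(n);H,S,V=[h[:,:,i].astype(int) for i in range(3)]
    for vt in(150,170,190):
        b=blob((H<28)&(S>60)&(V>vt),roi)
        ctr,sz,a=rect(b,.076,c)
        # box x axis: normal of the long side
        yw=a-np.pi/2 if a<2.4 else a
        yw=(yw+np.pi/2)%np.pi-np.pi/2
        print(n,vt,ctr,sz,"yaw",yw,"origin",ctr+.083*np.array([np.cos(yw),np.sin(yw)]))
E
```

```text
top 150 [ 0.4647 -0.2335] (144.9399871826172, 123.502197265625) yaw -0.1521914004986491 origin [ 0.5467 -0.246 ]
top 170 [ 0.4579 -0.2318] (142.9656524658203, 108.01216888427734) yaw -0.1517679578853266 origin [ 0.54   -0.2443]
top 190 [ 0.4584 -0.2319] (142.26312255859375, 106.38065338134766) yaw -0.15625378642545606 origin [ 0.5404 -0.2448]
side 150 [ 0.4576 -0.2305] (149.02365112304688, 109.36412048339844) yaw -0.15996609982697207 origin [ 0.5396 -0.2437]
side 170 [ 0.4573 -0.2314] (144.65000915527344, 105.27281951904297) yaw -0.15312577056710341 origin [ 0.5393 -0.244 ]
side 190 [ 0.4853 -0.2354] (138.5707550048828, 44.40541076660156) yaw -0.14002847748414826 origin [ 0.5675 -0.247 ]
```

Top and side views agree: box origin (0.540, −0.244), yaw −0.153. I lift, carry the tin to the +x side of the box and give it the half turn.

Call:
jog_arm --moves '[0,0,-0.02,0,1,0,0,-0.03,0,1,0,0,-0.03,0,1,0,0,-0.03,0,1,0,0,-0.025,0,1]' --squeeze 10

```text
time_s: 5.45
tool_pos: [0.4355, 0.168, 0.2515]
tcp_rot: [-0.01, 1.0, 0.0, 0.001]
ft_force: [0.2, 0.1, -5.0]
grip_width: 0.179
```

Call:
jog_arm --moves '[-0.01,-0.015,0,0,1,-0.02,-0.03,0,0,1,-0.02,-0.03,0,0,1,-0.02,-0.03,0,0,1,-0.02,-0.03,0,0,1]'

```text
time_s: 5.95
tool_pos: [0.5284, 0.0335, 0.2496]
tcp_rot: [-0.01, 1.0, 0.0, 0.0]
ft_force: [0.2, 1.2, -4.2]
grip_width: 0.179
```

Call:
jog_arm --moves '[-0.02,-0.03,0,0,1,-0.02,-0.03,0,0,1,-0.02,-0.03,0,0,1,-0.02,-0.03,0,0,1,-0.02,-0.03,0,0,1]'

```text
time_s: 6.45
tool_pos: [0.6313, -0.1146, 0.2492]
tcp_rot: [-0.01, 1.0, 0.0, -0.0]
ft_force: [0.2, -0.1, -4.4]
grip_width: 0.181
```

Call:
jog_arm --moves '[-0.025,-0.03,0,0,1,-0.025,-0.03,0,0,1,-0.025,-0.03,0,0,1,-0.025,-0.03,0,0,1,-0.02,-0.017,0,0,1]'

```text
time_s: 6.95
tool_pos: [0.7542, -0.2508, 0.2483]
tcp_rot: [-0.009, 1.0, -0.0, -0.001]
ft_force: [0.4, 0.5, -4.4]
grip_width: 0.183
```

Call:
jog_arm --moves '[0,0,0,4,1,0,0,0,8,1,0,0,0,8,1,0,0,0,8,1,0,0,0,8,1]'

```text
time_s: 7.45
tool_pos: [0.7532, -0.2479, 0.2485]
tcp_rot: [0.303, 0.953, 0.0, -0.001]
ft_force: [-0.5, -0.2, -3.8]
grip_width: 0.183
```

Call:
jog_arm --moves '[0,0,0,8,1,0,0,0,8,1,0,0,0,8,1,0,0,0,8,1,0,0,0,8,1]'

```text
time_s: 7.95
tool_pos: [0.7532, -0.2479, 0.2486]
tcp_rot: [0.61, 0.792, -0.0, -0.001]
ft_force: [-0.2, -0.4, -4.5]
grip_width: 0.176
```

Call:
jog_arm --moves '[0,0,0,8,1,0,0,0,8,1,0,0,0,8,1,0,0,0,8,1,0,0,0,8,1]'

```text
time_s: 8.45
tool_pos: [0.7532, -0.2479, 0.2486]
tcp_rot: [0.844, 0.536, -0.0, -0.001]
ft_force: [-0.1, -0.3, -3.8]
grip_width: 0.182
```

Call:
jog_arm --moves '[0,0,0,8,1,0,0,0,8,1,0,0,0,8,1,0,0,0,8,1,0,0,0,8,1]'

```text
time_s: 8.95
tool_pos: [0.7532, -0.2479, 0.2486]
tcp_rot: [0.977, 0.215, -0.001, -0.0]
ft_force: [-0.1, 0.4, -3.5]
grip_width: 0.18
```

Call:
jog_arm --moves '[0,0,0,8,1,0,0,0,8,1,0,0,0,8,1,0,0,0,2,1,0,0,0,0,1]'

```text
time_s: 9.45
tool_pos: [0.7532, -0.2479, 0.2486]
tcp_rot: [1.0, -0.008, -0.001, -0.0]
ft_force: [-0.2, 0.7, -3.4]
grip_width: 0.181
```

```bash
cat >> h.py <<'E'
BO=np.array([.540,-.2443,0]);BY=-.153
def box(P): return Ro.from_euler("z",-BY).apply(np.asarray(P)-BO)
def st():
    s=arm.read_state();x=Ro.from_quat(s["tcp_rot"]).as_matrix()[:,0]
    print("t",round(s["time_s"],2),"tcp",s["tool_pos"],"box",box(s["tool_pos"]),"psi",np.degrees(np.arctan2(x[1],x[0])),"F",s["ft_force"],"w",s["grip_width"])
    return s
E
python3 - <<'E'
from h import *
st();tail('w4')
f=arm.grab_frame("side");b=cv2.imread("pics/w4.png")
cv2.imwrite("pics/c4.png",cv2.resize(np.hstack([f[:,:,::-1],b]),(800,300)))
E
```

```text
t 9.45 tcp [ 0.7532 -0.2479  0.2486] box [0.2113 0.0289 0.2486] psi -0.8818075664559918 F [-0.2391  0.6754 -3.4219] w 0.18089496765279417
t 9.45 [ 0.7532 -0.2479  0.2486] F [-0.2391  0.6754 -3.4219] w 0.18089496765279417 edges [36, 43, 47, 60, 79, 87, 89, 91, 95, 96, 97, 128, 132, 133, 145, 146, 210, 212, 214, 254, 255, 256] [96, 97, 128, 132, 133, 145, 146, 205, 210, 221, 226, 229] [96, 97, 128, 132, 133, 145, 146, 210, 229]
```

View pics/c4.png

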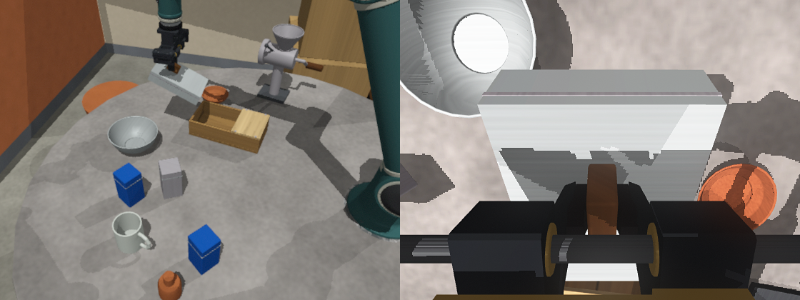

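Call:
jog_arm --moves '[0,0,0,7.9,1,0.008,0.015,0.015,0,1,0,0.014,0.03,0,1,0,0,0.025,0,1,0,0,0,0,1]'

```text
time_s: 10.05
tool_pos: [0.7533, -0.278, 0.1718]
tcp_rot: [0.997, -0.076, -0.005, -0.002]
ft_force: [-1.4, 0.6, -5.1]
grip_width: 0.18
```

```bash
python3 - <<'E'
from h import *
st();tail('w5')
f=arm.grab_frame("top");h=hsv(f).astype(int)
cv2.imwrite("pics/t5.png",f[:,:,::-1])
E
```

```text
t 10.05 tcp [ 0.7533 -0.278   0.1718] box [ 0.216  -0.0008  0.1718] psi -8.703775767950878 F [-1.3875  0.5717 -5.1422] w 0.1800550372496336
t 10.05 [ 0.7533 -0.278   0.1718] F [-1.3875  0.5717 -5.1422] w 0.1800550372496336 edges [96, 97, 128, 132, 133, 134, 145, 146, 198, 200, 202, 204, 205, 254, 255, 256] [86, 87, 91, 95, 96, 125, 126, 127, 132, 133, 134, 145, 146, 195, 196, 229] [86, 96, 126, 132, 133, 134, 145, 146, 195, 199]
```

Call:
jog_arm --moves '[0,0,0.007,0,1,-0.012,0,0.005,0,1,-0.012,0,0.005,0,1,-0.012,0,0.005,0,1,-0.012,0,0.005,0,1]'

```text
time_s: 10.65
tool_pos: [0.7105, -0.2707, 0.155]
tcp_rot: [0.997, -0.076, 0.002, 0.001]
ft_force: [-0.0, -0.4, -4.0]
grip_width: 0.179
```

Call:
jog_arm --moves '[-0.012,0,0.005,0,1,-0.012,0,0.005,0,1,-0.012,0,0.005,0,1,-0.012,0,0.005,0,1,0,0,0,0,1]'

```text
time_s: 11.15
tool_pos: [0.6615, -0.263, 0.1339]
tcp_rot: [0.997, -0.076, 0.0, 0.0]
ft_force: [-0.5, -0.5, -4.8]
grip_width: 0.18
```

```bash
python3 - <<'E'
from h import *
st();tail()
f=arm.grab_frame("side");t=arm.grab_frame("top")
cv2.imwrite("pics/c6.png",np.hstack([cv2.resize(f[90:240,220:420],(480,360),interpolation=3),cv2.resize(t[160:310,300:420],(288,360),interpolation=3)])[:,:,::-1])
E
```

```text
t 11.15 tcp [ 0.6615 -0.263   0.1339] box [0.1229 0.     0.1339] psi -8.741637580858432 F [-0.5173 -0.49   -4.8394] w 0.18040391626199276
t 11.15 [ 0.6615 -0.263   0.1339] F [-0.5173 -0.49   -4.8394] w 0.18040391626199276 edges [96, 128, 132, 134, 146, 202, 204, 205, 207, 209, 211, 212, 254, 255, 256] [88, 89, 91, 95, 96, 128, 132, 133, 134, 146, 197, 229] [88, 89, 91, 95, 96, 128, 132, 134, 146, 196, 197]
```

View pics/c6.png

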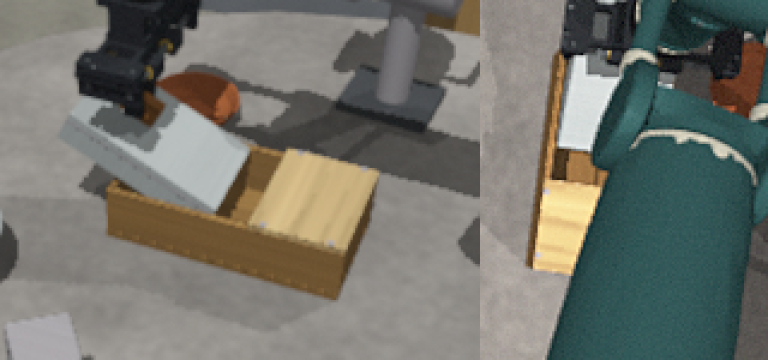

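The side crop shows the tin tilted between the box walls, with its plain end heading under the hood. Forces are clean, so I carry on down to the floor.

Call:
jog_arm --moves '[-0.012,0,0.008,0,1,-0.012,0,0.007,0,1,-0.013,0,0.007,0,1,-0.013,0,0.006,0,1,-0.013,0,0.005,0,1]' --squeeze 8

```text
time_s: 11.8
tool_pos: [0.6018, -0.2543, 0.1013]
tcp_rot: [0.997, -0.076, 0.002, 0.001]
ft_force: [1.1, 0.5, -0.9]
grip_width: 0.178
```

Call:
jog_arm --moves '[-0.005,0,0,0,1,-0.005,0,0,0,1,-0.004,0,0.001,0,1,0,0,0.003,0,1,0,0,0.003,0,1]'

```text
time_s: 12.3
tool_pos: [0.5871, -0.2519, 0.0934]
tcp_rot: [0.997, -0.077, 0.001, 0.0]
ft_force: [0.4, -1.5, -2.5]
grip_width: 0.182
```

```bash
python3 - <<'E'
from h import *
st();tail('w7')
E
```

```text
t 12.3 tcp [ 0.5871 -0.2519  0.0934] box [ 0.0477 -0.0003  0.0934] psi -8.782371143791462 F [ 0.4198 -1.4777 -2.4544] w 0.18237841618887835
t 12.3 [ 0.5871 -0.2519  0.0934] F [ 0.4198 -1.4777 -2.4544] w 0.18237841618887835 edges [64, 65, 66, 82, 83, 84, 87, 88, 98, 99, 101, 105, 106, 127, 128, 130, 131, 132, 133, 139, 140, 141, 142, 192, 195, 197, 198, 199, 254, 255, 256] [64, 65, 66, 82, 83, 84, 87, 88, 100, 101, 105, 106, 128, 129, 130, 131, 132, 133, 141, 142, 195, 196, 228, 229] [23, 64, 65, 66, 67, 82, 84, 88, 98, 101, 105, 106, 128, 130, 131, 132, 133, 141, 142, 195, 206]
```

Call:
jog_arm --moves '[0,0,0.004,0,1,0,0,0.004,0,1,0,0,0.004,0,1,0,0,0.004,0,1,0,0,0.003,0,1]'

```text
time_s: 12.85
tool_pos: [0.5856, -0.2513, 0.073]
tcp_rot: [0.997, -0.077, -0.0, -0.0]
ft_force: [0.2, -1.2, -2.1]
grip_width: 0.183
```

Call:
jog_arm --moves '[0,0,0.003,0,1,0,0,0.003,0,1,0,0,0.003,0,1,0,0,0.003,0,1,0,0,0,0,1]'

```text
time_s: 13.35
tool_pos: [0.5855, -0.2512, 0.061]
tcp_rot: [0.997, -0.077, -0.001, -0.0]
ft_force: [-0.1, 1.2, -3.2]
grip_width: 0.179
```

```bash
python3 - <<'E'
from h import *
st();tail('w8')
E
```

```text
t 13.35 tcp [ 0.5855 -0.2512  0.061 ] box [0.046  0.0001 0.061 ] psi -8.7818387126691 F [-0.1149  1.1943 -3.1982] w 0.17881127651455953
t 13.35 [ 0.5855 -0.2512  0.061 ] F [-0.1149  1.1943 -3.1982] w 0.17881127651455953 edges [51, 52, 53, 73, 75, 81, 82, 126, 130, 137, 138, 139, 141, 142, 183, 254, 255, 256] [51, 54, 73, 74, 75, 76, 82, 129, 130, 137, 139, 141, 142, 186, 188, 189, 231, 232] [51, 53, 54, 75, 76, 80, 82, 83, 127, 130, 137, 138, 139, 141, 142, 187, 188]
```

Call:
jog_arm --moves '[0,0,0.003,0,1,0,0,0.003,0,1,0,0,0.001,0,1,0,0,0,0,1,0,0,0,0,1]'

```text
time_s: 13.9
tool_pos: [0.5865, -0.2516, 0.0562]
tcp_rot: [0.997, -0.077, 0.001, 0.0]
ft_force: [-2.1, 1.0, 5.8]
grip_width: 0.183
```

Call:
jog_arm --moves '[-0.004,0,0,0,1,-0.005,0,0,0,1,-0.005,0,0,0,1,-0.005,0,0,0,1,-0.005,0,0,0,1]'

```text
time_s: 14.4
tool_pos: [0.5636, -0.2485, 0.0562]
tcp_rot: [0.997, -0.077, 0.002, 0.001]
ft_force: [3.5, -0.5, 2.5]
grip_width: 0.182
```

```bash
python3 - <<'E'
from h import *
st();tail('w9')
E
```

```text
t 14.4 tcp [ 0.5636 -0.2485  0.0562] box [ 0.024  -0.0006  0.0562] psi -8.793900685736567 F [ 3.4885 -0.4946  2.4977] w 0.1822144519972488
t 14.4 [ 0.5636 -0.2485  0.0562] F [ 3.4885 -0.4946  2.4977] w 0.1822144519972488 edges [1, 2, 29, 31, 32, 33, 130, 131, 134, 139, 140, 141, 142, 143, 182, 183, 185, 186, 254, 255, 256] [2, 3, 31, 32, 33, 129, 130, 134, 139, 142, 143, 187, 188, 233] [2, 3, 32, 33, 34, 131, 132, 134, 139, 140, 141, 142, 143, 186, 187]
```

View pics/w9.png

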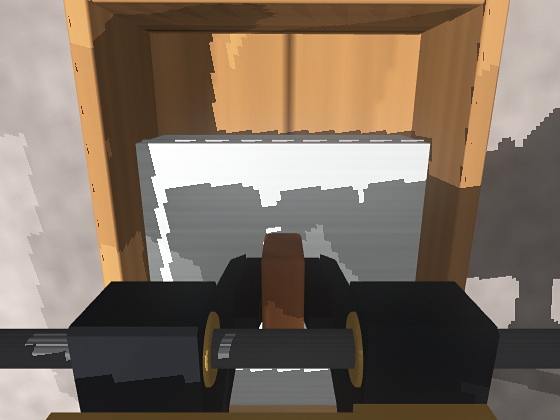

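The tin lies in the box between the walls (tail edge at row 143, columns 150–430), with almost no yaw. I slide it home gently.

Call:
jog_arm --moves '[-0.003,0,0,0,1,-0.003,0,0,0,1,-0.003,0,0,0,1,-0.003,0,0,0,1,0,0,0,0,1]'

```text
time_s: 14.95
tool_pos: [0.5513, -0.2466, 0.0561]
tcp_rot: [0.997, -0.077, 0.002, 0.001]
ft_force: [2.5, 0.1, 6.2]
grip_width: 0.183
```

Call:
jog_arm --moves '[-0.001,0,0,0,1,-0.001,0,0,0,1,-0.001,0,0,0,1,0,0,0,0,1,0,0,0,0,1]'

```text
time_s: 15.45
tool_pos: [0.5486, -0.2462, 0.0561]
tcp_rot: [0.997, -0.077, 0.002, 0.001]
ft_force: [4.9, 0.0, 5.9]
grip_width: 0.181
```

```bash
python3 - <<'E'
from h import *
st();tail('w10')
E
```

```text
t 15.45 tcp [ 0.5486 -0.2462  0.0561] box [ 0.0088 -0.0006  0.0561] psi -8.794164360999655 F [4.9314 0.0447 5.9097] w 0.18130410281241088
t 15.45 [ 0.5486 -0.2462  0.0561] F [4.9314 0.0447 5.9097] w 0.18130410281241088 edges [131, 132, 134, 139, 140, 142, 143, 183, 184, 254, 255, 256] [130, 131, 134, 138, 139, 140, 142, 143, 185, 186, 189, 233] [129, 134, 139, 140, 142, 143, 188, 230]
```

Call:
jog_arm --moves '[-0.001,0,0,0,1,-0.001,0,0,0,1,0,0,0,0,1,0,0,0,0,1,0,0,0,0,1]'

```text
time_s: 16.0
tool_pos: [0.5467, -0.2459, 0.0561]
tcp_rot: [0.997, -0.077, 0.002, 0.001]
ft_force: [4.2, -0.6, 6.4]
grip_width: 0.18
```

Call:
jog_arm --moves '[-0.001,0,0,0,1,-0.001,0,0,0,1,0,0,0,0,1,0,0,0,0,1,0,0,0,0,1]'

```text
time_s: 16.5
tool_pos: [0.5447, -0.2456, 0.056]
tcp_rot: [0.997, -0.077, 0.002, 0.001]
ft_force: [4.7, -0.1, 5.5]
grip_width: 0.18
```

```bash
python3 - <<'E'
from h import *
s=st();tail('w11');c=cam("wrist",s)
print(box(ray([(280,143)],.048,c)))
E
```

```text
t 16.5 tcp [ 0.5447 -0.2456  0.056 ] box [ 0.0049 -0.0005  0.056 ] psi -8.793375097471708 F [ 4.7421 -0.0852  5.4594] w 0.1804478815040462
t 16.5 [ 0.5447 -0.2456  0.056 ] F [ 4.7421 -0.0852  5.4594] w 0.1804478815040462 edges [131, 132, 133, 134, 139, 140, 142, 143, 183, 184, 254, 255, 256] [130, 131, 133, 134, 138, 139, 140, 142, 143, 184, 185, 189, 232, 233] [129, 141, 142, 143, 188]
[[ 0.0605 -0.0001  0.048 ]]
```

Call:
jog_arm --moves '[-0.001,0,0,0,1,0,0,0,0,1,-0.001,0,0,0,1,0,0,0,0,1,0,0,0,0,1]'

```text
time_s: 17.05
tool_pos: [0.5429, -0.2453, 0.0561]
tcp_rot: [0.997, -0.077, 0.002, 0.001]
ft_force: [4.8, -1.2, 5.9]
grip_width: 0.182
```

Call:
jog_arm --moves '[-0.001,0,0,0,1,0,0,0,0,1,-0.001,0,0,0,1,0,0,0,0,1,0,0,0,0,1]'

```text
time_s: 17.55
tool_pos: [0.5424, -0.2458, 0.0561]
tcp_rot: [0.997, -0.077, 0.004, 0.001]
ft_force: [8.2, -3.8, 0.8]
grip_width: 0.178
```

The hard stop came at X≈2.5 mm: motion stalled and the force rose to 8 N, so the plain end is home. I release and lift.

Call:
jog_arm --moves '[0.001,0,0,0,1,0,0,0,0,0.6,0,0,0,0,0.6,0,0,0,0,0.6,0,0,0,0,0.6]'

```text
time_s: 18.05
tool_pos: [0.5391, -0.2438, 0.0537]
tcp_rot: [0.997, -0.077, -0.001, -0.0]
ft_force: [-0.4, -0.2, 0.1]
grip_width: 0.401
```

Call:
jog_arm --moves '[0,0,-0.02,0,0.6,0,0,-0.045,0,0.6,0,0,-0.045,0,0,0,0,-0.045,0,0,0,0,-0.045,0,0]'

```text
time_s: 18.55
tool_pos: [0.5397, -0.244, 0.2559]
tcp_rot: [0.997, -0.077, -0.001, -0.0]
ft_force: [1.1, -0.4, -0.0]
grip_width: 0.646
```

```bash
python3 - <<'E'
from h import *
s=st();tail('w12')
f=arm.grab_frame("side");b=cv2.imread("pics/w12.png")
cv2.imwrite("pics/c12.png",np.hstack([cv2.resize(f[130:220,250:390,::-1],(400,257),interpolation=3),cv2.resize(b,(343,257))]))
E
```

```text
t 18.55 tcp [ 0.5397 -0.244   0.2559] box [-0.0004  0.0002  0.2559] psi -8.781833610186746 F [ 1.086  -0.3519 -0.0104] w 0.6464778397357798
t 18.55 [ 0.5397 -0.244   0.2559] F [ 1.086  -0.3519 -0.0104] w 0.6464778397357798 edges [17, 18, 27, 28, 38, 111, 112, 113, 114, 206, 207, 208, 214, 216, 217] [17, 18, 27, 28, 38, 39, 109, 111, 112, 113, 114, 153, 154, 155, 189, 199, 200, 207, 216, 217] [17, 18, 28, 38, 39, 110, 111, 112, 113, 114, 127, 128, 199, 200, 207, 208, 216, 217, 218]
```

View pics/c12.png

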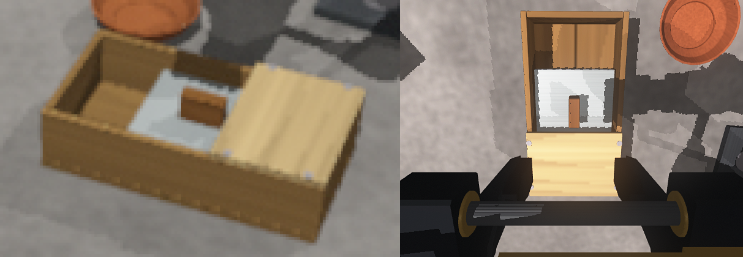

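```bash
python3 - <<'E'
from h import *
s=arm.read_state();c=cam("wrist",s)
for v,z,e in((17.5,.068,.137),(27.5,.068,.129),(38,.008,.129),(110.5,.008,.061),(113,.048,.061),(216.5,.076,-.029)): print(v,e,box(ray([(290,v)],z,c))[0][:2])
f=cv2.imread("pics/w12.png");h=cv2.cvtColor(f,cv2.COLOR_BGR2HSV).astype(int)
for v in(60,150,180):
    print(v,[int(u) for u in 190+np.where(np.abs(np.diff(f[v-2:v+3,190:400].astype(int).mean((0,2))))>14)[0]])
m=(h[:,:,2]>140)&(h[:,:,1]<30)
b=blob(m,(200,105,380,216));print("tin",cv2.boundingRect(b))
for p in((220,150),(360,150)): print(box(ray([p],.048,c)))
E
```

```text
17.5 0.137 [ 0.1433 -0.0091]
27.5 0.129 [ 0.1358 -0.0092]
38 0.129 [ 0.1369 -0.0106]
110.5 0.061 [ 0.068  -0.0109]
113 0.061 [ 0.0665 -0.0099]
216.5 -0.029 [-0.0257 -0.0097]
60 [197, 198, 206, 207, 247, 249, 257, 283, 284, 285, 287, 288, 289, 349, 350, 362, 370, 371, 388, 389]
150 [202, 203, 211, 216, 219, 220, 224, 226, 332, 334, 347, 348]
180 [205, 212, 213, 218, 221, 225, 226, 227, 274, 275, 291, 293, 305, 306, 330, 331, 333, 346]
tin (224, 113, 126, 96)
[[0.0323 0.0568 0.048 ]]
[[ 0.0321 -0.0771  0.048 ]]
```

```bash
python3 - <<'E'
from h import *
arm.grab_frame("wrist");arm.grab_frame("wrist")
s=st();f=arm.grab_frame("wrist");c=cam("wrist",s);cv2.imwrite("pics/w13.png",f[:,:,::-1])
h=hsv(f);H,S,V=[h[:,:,i].astype(int) for i in range(3)]
g=f.astype(int)
e=lambda a:[int(i) for i in np.where(np.abs(np.diff(a))>14)[0]]
print("rows",e(g[:230,275:281].mean((1,2))))
for v in(60,80,150): print(v,[ (u+190,round(float(box(ray([(u+190.5,v)],.068,c))[0][1]),4)) for u in e(g[v-2:v+3,190:400].mean((0,2)))])
for v,z in((17.5,.068),(27.5,.068),(113,.048),(216.5,.076)):print(v,box(ray([(284,v)],z,c))[0])
E
```

```text
t 18.75 tcp [ 0.5409 -0.2447  0.2562] box [ 0.001  -0.0002  0.2562] psi -8.7790073097758 F [-0.9234 -0.6746 -0.5102] w 0.8321597540419011
rows [20, 21, 30, 31, 41, 42, 112, 113, 114, 115, 116, 157, 158, 163, 164, 218, 219]
60 [(199, 0.0676), (206, 0.0618), (246, 0.0286), (248, 0.027), (256, 0.0203), (282, -0.0012), (283, -0.002), (284, -0.0029), (286, -0.0045), (287, -0.0053), (288, -0.0062), (349, -0.0567), (361, -0.0667), (369, -0.0733), (370, -0.0741), (387, -0.0882)]
80 [(207, 0.0618), (247, 0.0282), (254, 0.0223), (282, -0.0012), (283, -0.002), (284, -0.0029), (286, -0.0045), (287, -0.0054), (288, -0.0062), (348, -0.0567), (359, -0.0659), (360, -0.0668), (368, -0.0735), (386, -0.0886)]
150 [(210, 0.0625), (211, 0.0616), (219, 0.0546), (225, 0.0493), (245, 0.0316), (333, -0.0462), (347, -0.0586), (397, -0.1029), (398, -0.1038)]
17.5 [ 0.1366 -0.0024  0.068 ]
27.5 [ 0.1292 -0.0024  0.068 ]
113 [ 0.0614 -0.0026  0.048 ]
216.5 [-0.0287 -0.0024  0.076 ]
```

The tin is home: its tail edge is 69 mm from the inner rim, against 68 expected. Readings with the wrist settled put the box about 2 mm towards −x/−y of my estimate, and I adopt that. Next is the jar.

Call:
jog_arm --moves '[-0.003,-0.03,0,0,0,-0.005,-0.045,0,0,0,-0.005,-0.045,0,0,0,-0.005,-0.045,0,0,0,-0.005,-0.045,0,0,0]'

```text
time_s: 19.3
tool_pos: [0.5478, -0.0316, 0.2514]
tcp_rot: [0.997, -0.077, -0.003, -0.0]
ft_force: [0.3, 0.7, -0.6]
grip_width: 1.0
```

Call:
jog_arm --moves '[-0.005,-0.045,0,0,0,-0.005,-0.045,0,0,0,-0.005,-0.045,0,0,0,-0.005,-0.045,0,0,0,-0.005,-0.045,0,0,0]'

```text
time_s: 19.8
tool_pos: [0.5575, 0.1942, 0.2514]
tcp_rot: [0.997, -0.077, -0.003, 0.001]
ft_force: [0.4, -0.0, 0.6]
grip_width: 0.998
```

Call:
jog_arm --moves '[-0.005,-0.045,0,0,0,-0.005,-0.045,0,0,0,-0.005,-0.045,0,0,0,-0.005,-0.045,0,0,0,-0.005,-0.03,0,0,0]'

```text
time_s: 20.3
tool_pos: [0.565, 0.4063, 0.2506]
tcp_rot: [0.997, -0.076, -0.002, 0.002]
ft_force: [0.2, 0.2, 0.2]
grip_width: 1.002
```

Call:
jog_arm --moves '[0,0,0,-8,0,0,0,0,-8,0,0,0,0,-8,0,0,0,0,-8,0,0,0,0,-8,0]'

```text
time_s: 20.8
tool_pos: [0.5653, 0.4033, 0.2507]
tcp_rot: [0.962, 0.272, -0.003, 0.001]
ft_force: [0.0, -0.4, 0.6]
grip_width: 1.002
```

Call:
jog_arm --moves '[0,0,0,-8.5,0,0,0,0,-8.5,0,0,0,0,-8.5,0,0,0,0,-8.5,0,0,0,0,-8.5,0]'

```text
time_s: 21.3
tool_pos: [0.5654, 0.4032, 0.2507]
tcp_rot: [0.798, 0.602, -0.003, -0.0]
ft_force: [0.7, 0.2, 0.2]
grip_width: 0.997
```

Call:
jog_arm --moves '[0,0,0,-7.5,0,0,0,0,0,0,0,0,0,0,0,0,0,0,0,0,0,0,0,0,0]'

```text
time_s: 21.8
tool_pos: [0.5667, 0.404, 0.2541]
tcp_rot: [0.76, 0.65, -0.0, -0.0]
ft_force: [-0.1, -0.1, -0.4]
grip_width: 1.005
```

```bash
sed -i 's/^BO=.*;/BO=np.array([.5377,-.246,0]);/' h.py; python3 - <<'E'
from h import *
s=st();f=arm.grab_frame("wrist");c=cam("wrist",s);cv2.imwrite("pics/w14.png",f[:,:,::-1])
h=hsv(f);H,S,V=[h[:,:,i].astype(int) for i in range(3)]
m=((H<14)&(S>120)).astype(np.uint8)
n,l,stt,ce=cv2.connectedComponentsWithStats(m)
for i in range(1,n):
    if stt[i][4]>150: print(stt[i],ce[i],ray([ce[i]],.06,c)[0])
E
```

```text
t 21.8 tcp [0.5667 0.404  0.2541] box [-0.0704  0.6468  0.2541] psi 81.13616097348678 F [-0.0995 -0.0958 -0.423 ] w 1.0046234318952445
[ 257  134   63   67 3199] [287.5455 167.2857] [0.5727 0.4149 0.06  ]
```

View pics/w14.png

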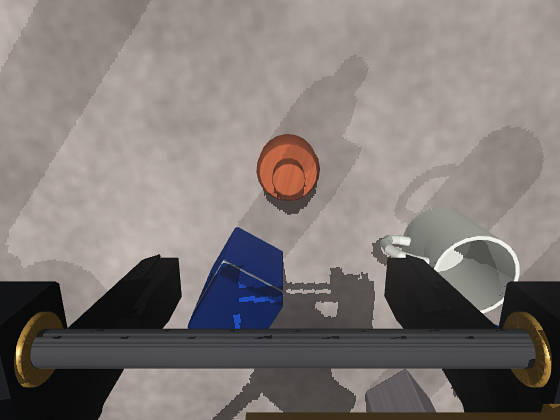

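The jar is in view: body circle centred at (288,165), knob at (289,176). I cast both at their own heights.

```bash
python3 - <<'E'
from h import *
s=arm.read_state();c=cam("wrist",s)
f=cv2.imread("pics/w14.png")[:,:,::-1].copy();h=hsv(f);m=((h[:,:,0]<14)&(h[:,:,1]>120))
b=blob(m,(230,110,340,230));
P=b[b[:,1]<168]  # upper rim of the shoulder
(e,ax,an)=cv2.fitEllipse(P.astype(np.float32));print("shoulder",e,ax,ray([e],.062,c)[0])
g=cv2.cvtColor(f,cv2.COLOR_RGB2GRAY)[150:205,262:318]
ci=cv2.HoughCircles(cv2.resize(g,None,fx=4,fy=4,interpolation=3),cv2.HOUGH_GRADIENT,1,40,param1=80,param2=15,minRadius=50,maxRadius=85)
if ci is not None:
  for q in ci[0][:3]:
    uv=(q[0]/4+262,q[1]/4+150);print("knob",uv,q[2]/4,ray([uv],.094,c)[0])
p=ray([(289,176)],.094,c)[0];print(p, "delta tool",tooldelta(p-s["tool_pos"],s))
E
```

```text
shoulder (287.7734375, 172.79864501953125) (62.073570251464844, 77.2265853881836) [0.5723 0.4104 0.062 ]
knob (np.float32(288.375), np.float32(179.375)) 15.825 [0.5724 0.4111 0.094 ]
knob (np.float32(278.375), np.float32(181.625)) 15.0 [0.5639 0.4105 0.094 ]
[0.5734 0.4138 0.094 ] delta tool [0.0106 0.0051 0.1604]
```

```bash
python3 - <<'E'
from h import *
s=arm.read_state();c=cam("wrist",s)
f=cv2.imread("pics/w14.png")[:,:,::-1].astype(int)
a=f[125:210,286:291].mean((1,2));print([(int(i)+125,round(float(np.diff(a)[i]))) for i in np.where(np.abs(np.diff(a))>5)[0]])
print("base",ray([(288,134.)],0,c)[0][1]-.03,"shoulder far",ray([(288,201.)],.062,c)[0][1]+.03)
for v in (160,162,164,194,196,198):print(v,ray([(288,v)],.094,c)[0][1])
E
```

```text
[(133, -51), (134, -9), (143, 20), (144, 11), (146, -9), (157, -25), (158, -10), (163, 37), (164, 13), (194, -30), (195, -22), (199, -12), (200, 13)]
base 0.40891544520508316 shoulder far 0.4139863849153552
160 0.4270665532395119
162 0.42544233183633706
164 0.4238131280888334
194 0.3987612343107071
196 0.39704909169816066
198 0.3953315564325681
```

Call:
jog_arm --moves '[0.008,0.005,0.04,0,0,0,0,0.045,0,0,0,0,0.045,0,0.3,0,0,0.04,0,0.5,0,0,0.018,0,0.5]' --squeeze 20

```text
time_s: 22.35
tool_pos: [0.5703, 0.4095, 0.0617]
tcp_rot: [0.759, 0.651, -0.004, -0.0]
ft_force: [-0.6, -0.1, -1.2]
grip_width: 0.753
```

Call:
jog_arm --moves '[0,0,0,0,1,0,0,0,0,1,0,0,0,0,1,0,0,0,0,1,0,0,0,0,1]'

```text
time_s: 22.85
tool_pos: [0.5739, 0.4122, 0.0692]
tcp_rot: [0.759, 0.651, 0.002, -0.0]
ft_force: [-2.1, 1.1, 6.3]
grip_width: 0.315
```

Call:
jog_arm --moves '[0,0,0,0,1,0,0,-0.02,0,1,0,0,-0.04,0,1,0,0,-0.04,0,1,0,0,-0.04,0,1]'

```text
time_s: 23.35
tool_pos: [0.5723, 0.4107, 0.207]
tcp_rot: [0.759, 0.651, -0.001, -0.0]
ft_force: [0.3, 0.2, -3.3]
grip_width: 0.313
```

```bash
python3 - <<'E'
from h import *
st()
E
```

```text
t 23.35 tcp [0.5723 0.4107 0.207 ] box [-0.0658  0.6543  0.207 ] psi 81.21093566742582 F [ 0.2519  0.2413 -3.299 ] w 0.3126257656135385
```

Jar held: width 27.5 mm matches the 28 mm knob. I carry it to above the −y half of the bay.

Call:
jog_arm --moves '[-0.02,0.005,-0.02,0,1,-0.035,0.008,-0.01,0,1,-0.044,0.01,0,0,1,-0.044,0.01,0,0,1,-0.044,0.01,0,0,1]'

```text
time_s: 23.85
tool_pos: [0.5863, 0.2182, 0.2362]
tcp_rot: [0.759, 0.651, -0.0, 0.0]
ft_force: [-0.5, -0.8, -2.5]
grip_width: 0.31
```

Call:
jog_arm --moves '[-0.044,0.01,0,0,1,-0.044,0.01,0,0,1,-0.044,0.01,0,0,1,-0.044,0.01,0,0,1,-0.044,0.01,0,0,1]'

```text
time_s: 24.35
tool_pos: [0.602, -0.007, 0.2362]
tcp_rot: [0.759, 0.651, -0.0, -0.0]
ft_force: [-0.2, -0.9, -3.1]
grip_width: 0.314
```

Call:
jog_arm --moves '[-0.044,0.01,0,0,1,-0.044,0.01,0,0,1,-0.044,0.01,0,0,1,-0.044,0.01,0,0,1,-0.044,0.01,0,0,1]'

```text
time_s: 24.85
tool_pos: [0.6178, -0.2319, 0.236]
tcp_rot: [0.759, 0.651, -0.0, -0.0]
ft_force: [0.6, -0.5, -3.6]
grip_width: 0.315
```

Call:
jog_arm --moves '[-0.044,0.01,0,0,1,-0.015,0.008,0,0,1,0,0,0,0,1,0,0,0,0,1,0,0,0,0,1]'

```text
time_s: 25.35
tool_pos: [0.6272, -0.2895, 0.2363]
tcp_rot: [0.759, 0.651, 0.0, -0.001]
ft_force: [0.5, 0.8, -3.0]
grip_width: 0.311
```

```bash
python3 - <<'E'
from h import *
s=st();f=arm.grab_frame("wrist");c=cam("wrist",s);cv2.imwrite("pics/w15.png",f[:,:,::-1])
# rim/hood edge predictions for a look
for p in[(.129,.064,.068),(.129,-.064,.068),(.137,.072,.068),(.061,.06,.048),(.061,-.06,.048),(-.029,.072,.076),(.095,.0315,.008)]:
    X=BO+Ro.from_euler("z",BY).apply(p);print(p,proj(X,c)[0])
E
```

```text
t 25.35 tcp [ 0.6272 -0.2895  0.2363] box [ 0.095  -0.0293  0.2363] psi 81.28885628286082 F [ 0.4537  0.7642 -2.9517] w 0.3113595010888559
(0.129, 0.064, 0.068) [326.4271  70.468 ]
(0.129, -0.064, 0.068) [321.5727 224.9702]
(0.137, 0.072, 0.068) [337.0505  59.5336]
(0.061, 0.06, 0.048) [242.4919  77.1824]
(0.061, -0.06, 0.048) [246.3923 213.8908]
(-0.029, 0.072, 0.076) [119.4953  58.4836]
(0.095, 0.0315, 0.008) [282.9856 110.7178]
```

View pics/w15.png

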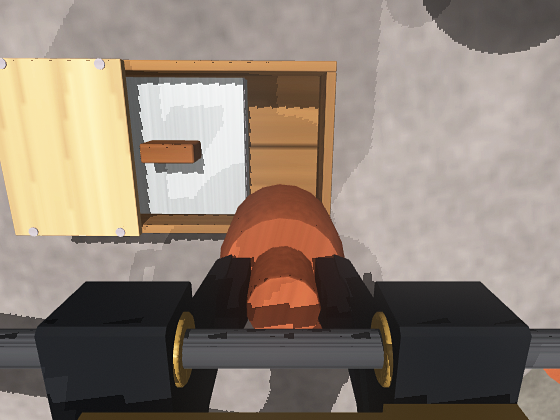

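Wrist view: the predicted rim corner (337,59.5) agrees with the picture (337,62). The bay is clear, so I lower the jar.

Call:
jog_arm --moves '[-0.003,0,0.03,0,1,0,0,0.04,0,1,0,0,0.03,0,1,0,0,0,0,1,0,0,0,0,1]'

```text
time_s: 25.9
tool_pos: [0.6268, -0.2929, 0.1367]
tcp_rot: [0.759, 0.651, -0.0, -0.001]
ft_force: [0.1, -0.5, -2.9]
grip_width: 0.311
```

Call:
jog_arm --moves '[0,0,0.012,0,1,0,0,0.012,0,1,0,0,0.012,0,1,0,0,0.012,0,1,0,0,0.006,0,1]'

```text
time_s: 26.4
tool_pos: [0.6263, -0.293, 0.0807]
tcp_rot: [0.759, 0.651, 0.0, -0.001]
ft_force: [0.2, 5.7, 0.6]
grip_width: 0.312
```

```bash
python3 - <<'E'
from h import *
st()
E
```

```text
t 26.4 tcp [ 0.6263 -0.293   0.0807] box [ 0.0947 -0.0329  0.0807] psi 81.21121072335536 F [0.1799 5.7263 0.5818] w 0.3119419366775566
```

Call:
jog_arm --moves '[0.001,0,0.002,0,1,0.001,0,0.001,0,1,0,0,0.001,0,1,0,0,0.001,0,1,0,0,0,0,1]'

```text
time_s: 26.9
tool_pos: [0.6272, -0.2926, 0.0778]
tcp_rot: [0.759, 0.651, -0.0, 0.0]
ft_force: [0.2, 1.1, -2.0]
grip_width: 0.312
```

```bash
python3 - <<'E'
from h import *
st()
E
```

```text
t 26.9 tcp [ 0.6272 -0.2926  0.0778] box [ 0.0956 -0.0324  0.0778] psi 81.20876742914264 F [ 0.2401  1.0995 -2.0436] w 0.31176700100116894
```

Call:
jog_arm --moves '[0,0,0.001,0,1,0,0,0.001,0,1,0,0,0.001,0,1,0,0,0.001,0,1,0,0,0,0,1]'

```text
time_s: 27.4
tool_pos: [0.6277, -0.2927, 0.0771]
tcp_rot: [0.759, 0.651, 0.0, 0.001]
ft_force: [-5.8, 4.4, 11.5]
grip_width: 0.309
```

```bash
python3 - <<'E'
from h import *
st()
E
```

```text
t 27.4 tcp [ 0.6277 -0.2927  0.0771] box [ 0.0961 -0.0324  0.0771] psi 81.21555264174923 F [-5.8209  4.3712 11.5173] w 0.3086019258668554
```

It is on the floor (11.5 N). I release and lift.

Call:
jog_arm --moves '[0,0,-0.002,0,1,0,0,0,0,0.5,0,0,0,0,0.5,0,0,0,0,0.5,0,0,-0.01,0,0.5]'

```text
time_s: 27.9
tool_pos: [0.6261, -0.2918, 0.0841]
tcp_rot: [0.759, 0.651, -0.001, -0.001]
ft_force: [0.0, -0.6, 0.3]
grip_width: 0.5
```

Call:
jog_arm --moves '[0,0,-0.03,0,0,0,0,-0.04,0,0,0,0,-0.04,0,0,0,0,-0.04,0,0,0,0,0,0,0]'

```text
time_s: 28.4
tool_pos: [0.6311, -0.2942, 0.2454]
tcp_rot: [0.759, 0.651, 0.003, 0.007]
ft_force: [1.0, -0.0, 1.2]
grip_width: 0.928
```

```bash
python3 - <<'E'
from h import *
arm.grab_frame("wrist");s=st();f=arm.grab_frame("wrist");c=cam("wrist",s);cv2.imwrite("pics/w16.png",f[:,:,::-1])
h=hsv(f);m=((h[:,:,0]<12)&(h[:,:,1]>150));b=blob(m,(150,100,400,300));print(cv2.boundingRect(b))
a=f[:300,282:288].astype(int).mean((1,2));print([(int(i),round(float(np.diff(a)[i]))) for i in np.where(np.abs(np.diff(a))>10)[0]])
# canister from the first top view: bright top face only
t=cv2.imread("pics/top0.png")[:,:,::-1].copy();hh=hsv(t).astype(int);ct=cam("top")
for vt in(175,185):
    b=blob((hh[:,:,2]>vt)&(hh[:,:,1]<20),(215,160,258,200));print("can",rect(b,.12,ct),cv2.boundingRect(b))
E
```

```text
t 28.45 tcp [ 0.6297 -0.2935  0.2416] box [ 0.0982 -0.0329  0.2416] psi 81.21530261640635 F [ 0.1127  0.1868 -0.3663] w 0.9768051965129039
(247, 145, 62, 69)
[(54, -41), (55, 38), (64, -30), (65, -50), (102, 67), (137, -15), (138, -15), (139, -15), (141, 16), (142, 15), (143, 14), (144, -24), (145, -16), (157, 13), (172, -21), (173, -11), (179, 19), (180, 27), (181, 13), (208, -16), (209, -26), (210, -18), (213, -12), (216, 12), (218, 67), (226, -60), (233, 28), (234, 16), (235, 38), (267, -23), (269, -12), (271, -24), (272, -17), (274, 11), (282, -36), (288, 14), (289, 41), (292, -56)]
can (array([0.6695, 0.0873]), (58.3650016784668, 57.34716033935547), np.float64(0.46781290774365014)) (223, 169, 26, 26)
can (array([0.6695, 0.0873]), (55.90375900268555, 54.8129768371582), np.float64(0.46373587443084785)) (224, 171, 23, 23)
```

The jar stands in the bay. The canister is at about (0.670, 0.087), yaw 0.466. I move over it with the fingers turned away from the blue neighbour.

Call:
jog_arm --moves '[0.035,-0.002,0,0,0,0.043,-0.002,0,0,0,0.043,-0.002,0,0,0,0.043,-0.002,0,0,0,0.043,-0.002,0,0,0]'

```text
time_s: 29.0
tool_pos: [0.6475, -0.0844, 0.233]
tcp_rot: [0.759, 0.651, -0.001, -0.002]
ft_force: [0.4, -0.8, 1.4]
grip_width: 0.997
```

Call:
jog_arm --moves '[0.043,-0.002,0,0,0,0.043,-0.002,0,0,0,0.043,-0.002,0,0,0,0.043,-0.002,0,0,0,0,0,0,6.5,0]'

```text
time_s: 29.5
tool_pos: [0.666, 0.0905, 0.2328]
tcp_rot: [0.794, 0.608, -0.001, -0.002]
ft_force: [-0.1, -0.6, -0.1]
grip_width: 1.002
```

Call:
jog_arm --moves '[0,0,0,8,0,0,0,0,8,0,0,0,0,8,0,0,0,0,8,0,0,0,0,8,0]'

```text
time_s: 30.0
tool_pos: [0.6659, 0.085, 0.2328]
tcp_rot: [0.955, 0.296, -0.002, -0.0]
ft_force: [-0.9, 0.6, -0.0]
grip_width: 1.003
```

Call:
jog_arm --moves '[0,0,0,8,0,0,0,0,0,0,0,0,0,0,0,0,0,0,0,0,0,0,0,0,0]'

```text
time_s: 30.5
tool_pos: [0.6671, 0.0851, 0.2353]
tcp_rot: [0.973, 0.232, -0.0, -0.0]
ft_force: [0.2, -0.2, 0.6]
grip_width: 1.001
```

```bash
python3 - <<'E'
from h import *
s=st();f=arm.grab_frame("wrist");c=cam("wrist",s);cv2.imwrite("pics/w17.png",f[:,:,::-1])
X=[[.6695+a*.031*np.cos(.466)-b*.031*np.sin(.466),.0873+a*.031*np.sin(.466)+b*.031*np.cos(.466),.12] for a,b in((1,1),(1,-1),(-1,-1),(-1,1))]
print(proj(X,c))
E
```

```text
t 30.5 tcp [0.6671 0.0851 0.2353] box [0.0774 0.3469 0.2353] psi 26.794327780078458 F [ 0.2124 -0.2268  0.6426] w 1.0012745248287591
[[236.0399 155.7447]
 [325.4109 155.8054]
 [322.6157 239.4052]
 [238.9258 239.3698]]
```

View pics/w17.png

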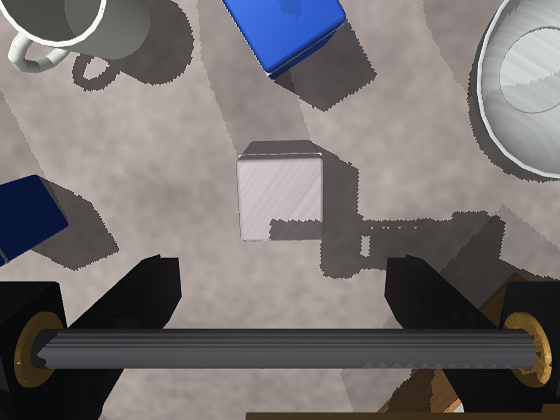

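The grey canister's top has corners (238,157), (322,155), (323,239) and (242,240). It sits centred between the fingers and slightly rotated.

```bash
python3 - <<'E'
from h import *
s=arm.read_state();c=cam("wrist",s);f=cv2.imread("pics/w17.png")[:,:,::-1].copy();h=hsv(f).astype(int)
b=blob((h[:,:,2]>120)&(h[:,:,1]<25)&(h[:,:,0]>130),(225,145,335,250));print(cv2.boundingRect(b))
P=ray([(238,157),(322,155),(323,239),(242,240)],.12,c);T=tooldelta(P-s["tool_pos"],s);print(P.mean(0),T,T.mean(0))
g=cv2.cvtColor(f,cv2.COLOR_RGB2GRAY).astype(int)
for v in(170,185,200,212):print(v,[int(u)+225 for u in np.where(np.abs(np.diff(g[v-1:v+2,225:340].mean(0)))>12)[0]])
for u in(250,260,270,310):print(u,[int(v)+140 for v in np.where(np.abs(np.diff(g[140:255,u-1:u+2].mean(1)))>12)[0]])
E
```

```text
(236, 158, 87, 83)
[0.6696 0.0869 0.12  ] [[ 0.0334 -0.0305  0.1155]
 [ 0.0347  0.0278  0.1154]
 [-0.0276  0.0304  0.1155]
 [-0.0283 -0.0297  0.1155]] [ 0.003  -0.0005  0.1155]
170 [235, 236, 238, 319, 320, 321, 322]
185 [236, 237, 319, 320, 321, 322]
200 [237, 238, 319, 320, 321, 322]
212 [238, 239, 319, 320, 321, 322]
250 [141, 142, 153, 154, 158, 159, 160, 161, 162, 239]
260 [140, 153, 154, 158, 159, 160, 161, 238, 239, 240]
270 [140, 153, 154, 158, 159, 160, 161, 219, 221, 223, 224, 225, 226, 228, 230, 233, 234, 236, 238, 240]
310 [140, 152, 153, 157, 158, 218, 219, 238, 239]
```

Call:
jog_arm --moves '[0.003,0,0.035,-1,0,0,0,0.045,0,0,0,0,0.045,0,0,0,0,0.025,0,0.1,0,0,0,0,1]' --squeeze 25

```text
time_s: 31.05
tool_pos: [0.6658, 0.0861, 0.0801]
tcp_rot: [0.971, 0.24, -0.005, -0.001]
ft_force: [-0.6, 1.4, -0.6]
grip_width: 0.842
```

Call:
jog_arm --moves '[0,0,0,0,1,0,0,0,0,1,0,0,0,0,1,0,0,0,0,1,0,0,-0.02,0,1]'

```text
time_s: 31.55
tool_pos: [0.6678, 0.0862, 0.1035]
tcp_rot: [0.971, 0.24, -0.003, -0.0]
ft_force: [-0.1, -0.1, -2.8]
grip_width: 0.697
```

Call:
jog_arm --moves '[0,0,-0.04,0,1,0,0,-0.04,0,1,0,0,-0.04,0,1,0,0,-0.04,0,1,0,0,0,0,1]'

```text
time_s: 32.05
tool_pos: [0.674, 0.0869, 0.2753]
tcp_rot: [0.971, 0.24, 0.007, 0.001]
ft_force: [0.5, 0.4, -1.7]
grip_width: 0.7
```

```bash
python3 - <<'E'
from h import *
st()
E
```

```text
t 32.05 tcp [0.674  0.0869 0.2753] box [0.084  0.3497 0.2753] psi 27.72237409072934 F [ 0.5193  0.3513 -1.6857] w 0.7004393759569009
```

Call:
jog_arm --moves '[0,0,0,-8,1,0,0,0,-8,1,0,0,0,-8,1,0,0,0,-8,1,0,0,0,-8,1]'

```text
time_s: 32.55
tool_pos: [0.6693, 0.0864, 0.2644]
tcp_rot: [0.829, 0.56, -0.001, -0.0]
ft_force: [0.2, 0.1, -2.8]
grip_width: 0.704
```

Call:
jog_arm --moves '[0,0,0,-8,1,0,0,0,-5.4,1,-0.02,0.001,0,0,1,-0.04,0.002,0,0,1,-0.04,0.002,0,0,1]'

```text
time_s: 33.05
tool_pos: [0.6587, -0.0145, 0.2648]
tcp_rot: [0.76, 0.65, -0.001, -0.0]
ft_force: [0.4, 0.5, -1.9]
grip_width: 0.702
```

Call:
jog_arm --moves '[-0.04,0.002,0,0,1,-0.04,0.002,0,0,1,-0.04,0.002,0,0,1,-0.04,0.002,0,0,1,-0.04,0.002,0,0,1]'

```text
time_s: 33.55
tool_pos: [0.6371, -0.2149, 0.265]
tcp_rot: [0.761, 0.649, -0.0, -0.0]
ft_force: [0.5, -0.6, -1.6]
grip_width: 0.704
```

Call:
jog_arm --moves '[-0.017,0.001,0,0,1,0,0,0,0,1,0,0,0,0,1,0,0,0,0,1,0,0,0,0,1]'

```text
time_s: 34.05
tool_pos: [0.6371, -0.2277, 0.2657]
tcp_rot: [0.759, 0.651, 0.0, -0.0]
ft_force: [-1.0, 0.1, -2.0]
grip_width: 0.703
```

```bash
python3 - <<'E'
from h import *
s=st();f=arm.grab_frame("wrist");c=cam("wrist",s);cv2.imwrite("pics/w18.png",f[:,:,::-1])
for p in[(.129,.064,.068),(.137,.072,.068),(.061,.06,.048),(.095,-.0325,.094)]:
    X=BO+Ro.from_euler("z",BY).apply(p);print(p,proj(X,c)[0])
t=arm.grab_frame("side");cv2.imwrite("pics/c18.png",np.hstack([cv2.resize(f,(400,300)),cv2.resize(t[100:250,220:420],(400,300))])[:,:,::-1])
E
```

```text
t 34.05 tcp [ 0.6371 -0.2277  0.2657] box [0.0954 0.0332 0.2657] psi 81.2036469501051 F [-1.0416  0.099  -2.0033] w 0.7030613370518833
(0.129, 0.064, 0.068) [319.8076 145.8985]
(0.137, 0.072, 0.068) [328.9307 136.9435]
(0.061, 0.06, 0.048) [246.9096 147.6156]
(0.095, -0.0325, 0.094) [282.4709 255.7961]
```

View pics/c18.png

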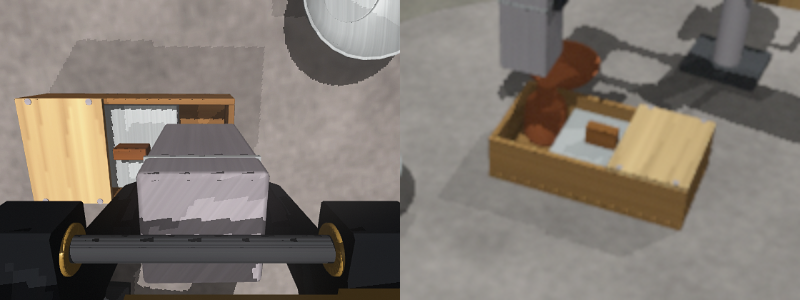

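The jar stands upright beside the tin, the bay's +y half is free, and the canister hangs square above it. Lowering it now.

Call:
jog_arm --moves '[-0.002,0,0.03,0,1,0,0,0.04,0,1,0,0,0.025,0,1,0,0,0,0,1,0,0,0,0,1]'

```text
time_s: 34.65
tool_pos: [0.6366, -0.2306, 0.1707]
tcp_rot: [0.759, 0.651, -0.0, -0.0]
ft_force: [0.2, -0.5, -2.1]
grip_width: 0.702
```

Call:
jog_arm --moves '[0,0,0.008,0,1,0,0,0.008,0,1,0,0,0.008,0,1,0,0,0.008,0,1,0,0,0,0,1]'

```text
time_s: 35.15
tool_pos: [0.6354, -0.2308, 0.1368]
tcp_rot: [0.76, 0.65, -0.001, -0.001]
ft_force: [-1.0, 0.0, -2.9]
grip_width: 0.699
```

```bash
python3 - <<'E'
from h import *
st()
E
```

```text
t 35.15 tcp [ 0.6354 -0.2308  0.1368] box [0.0942 0.0299 0.1368] psi 81.11204493270446 F [-0.9933  0.0439 -2.9451] w 0.6991842121373945
```

Call:
jog_arm --moves '[0.001,0,0.008,0,1,0,0,0.008,0,1,0,0,0.008,0,1,0,0,0.006,0,1,0,0,0.004,0,1]'

```text
time_s: 35.65
tool_pos: [0.6362, -0.2301, 0.1036]
tcp_rot: [0.76, 0.65, -0.0, -0.001]
ft_force: [0.1, -1.0, -2.0]
grip_width: 0.701
```

```bash
python3 - <<'E'
from h import *
st()
E
```

```text
t 35.65 tcp [ 0.6362 -0.2301  0.1036] box [0.0949 0.0308 0.1036] psi 81.11402675915829 F [ 0.1152 -0.9654 -2.0288] w 0.7012904489623428
```

Call:
jog_arm --moves '[0,0,0.003,0,1,0,0,0.003,0,1,0,0,0.002,0,1,0,0,0.001,0,1,0,0,0,0,1]'

```text
time_s: 36.15
tool_pos: [0.6367, -0.2302, 0.0958]
tcp_rot: [0.76, 0.65, 0.0, 0.0]
ft_force: [0.5, 0.4, -2.4]
grip_width: 0.704
```

```bash
python3 - <<'E'
from h import *
st()
E
```

```text
t 36.15 tcp [ 0.6367 -0.2302  0.0958] box [0.0955 0.0307 0.0958] psi 81.11200154975916 F [ 0.4902  0.4175 -2.4066] w 0.704006428871206
```

Call:
jog_arm --moves '[0,0,0.001,0,1,0,0,0.001,0,1,0,0,0.001,0,1,0,0,0.001,0,1,0,0,0,0,1]'

```text
time_s: 36.65
tool_pos: [0.6369, -0.2306, 0.0954]
tcp_rot: [0.76, 0.65, 0.0, 0.001]
ft_force: [-7.4, 1.6, 13.3]
grip_width: 0.697
```

```bash
python3 - <<'E'
from h import *
st()
E
```

```text
t 36.65 tcp [ 0.6369 -0.2306  0.0954] box [0.0957 0.0304 0.0954] psi 81.115231922663 F [-7.3794  1.6368 13.3255] w 0.6973740425753981
```

The canister is on the floor (13 N; the height matches, as it did with the jar). Release and retreat.

Call:
jog_arm --moves '[0,0,-0.003,0,1,0,0,0,0,0.15,0,0,0,0,0.1,0,0,0,0,0.1,0,0,0,0,0.1]'

```text
time_s: 37.15
tool_pos: [0.6367, -0.2302, 0.0944]
tcp_rot: [0.76, 0.65, -0.0, -0.0]
ft_force: [-0.9, -0.0, 0.1]
grip_width: 0.903
```

Call:
jog_arm --moves '[0,0,-0.01,0,0,0,0,-0.03,0,0,0,0,-0.04,0,0,0,0,-0.04,0,0,0,0,-0.03,0,0]'

```text
time_s: 37.65
tool_pos: [0.6376, -0.2305, 0.2487]
tcp_rot: [0.76, 0.65, 0.001, 0.002]
ft_force: [0.3, -0.5, 1.0]
grip_width: 1.0
```

Call:
jog_arm --moves '[0.03,0,0,0,0,0.045,0,0,0,0,0.045,0,0,0,0,0.04,0,0,0,0,0,0,0,0,0]'

```text
time_s: 38.15
tool_pos: [0.662, -0.0673, 0.2456]
tcp_rot: [0.758, 0.652, 0.001, -0.0]
ft_force: [0.1, -0.4, -0.9]
grip_width: 1.002
```

```bash
python3 - <<'E'
from h import *
arm.grab_frame("top");s=st()
a=arm.grab_frame("side");t=arm.grab_frame("top");cv2.imwrite("pics/top9.png",t[:,:,::-1]);cv2.imwrite("pics/side9.png",a[:,:,::-1])
cv2.imwrite("pics/c19.png",np.hstack([cv2.resize(a[80:230,230:430],(480,360),interpolation=3),cv2.resize(t[160:290,300:400],(277,360),interpolation=3)])[:,:,::-1])
E
```

```text
t 38.2 tcp [ 0.6618 -0.0697  0.2455] box [0.0958 0.1932 0.2455] psi 81.3403131440531 F [ 0.2598 -0.0677 -0.0797] w 1.0014218159019286
```

View pics/c19.png

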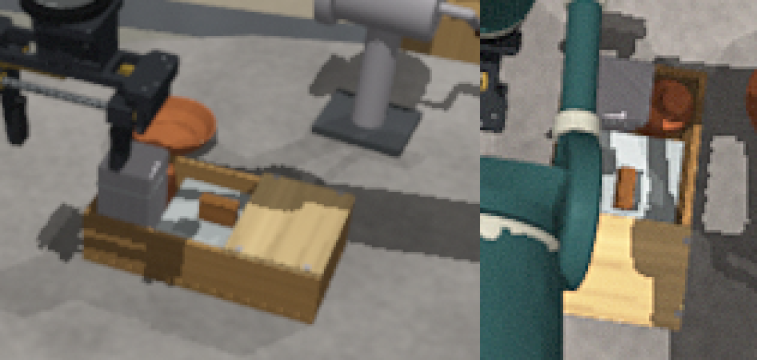

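By eye all three are in place. One numeric check with the arm moved aside, with no further picture viewed.

Call:
jog_arm --moves '[0.04,0,-0.01,0,0,0.045,0,0,0,0,0.045,0,0,0,0,0.045,0,0,0,0,0.03,0,0,0,0]'

```text
time_s: 38.8
tool_pos: [0.6936, 0.1312, 0.255]
tcp_rot: [0.76, 0.65, 0.0, 0.0]
ft_force: [1.0, 0.4, 0.5]
grip_width: 0.996
```

```bash
python3 - <<'E'
from h import *
arm.grab_frame("top");s=st()
F={n:arm.grab_frame(n) for n in("side","top")}
for n,f in F.items():
    cv2.imwrite(f"pics/{n}10.png",f[:,:,::-1]);c=cam(n);h=hsv(f).astype(int)
    W=lambda p:BO+Ro.from_euler("z",BY).apply(p)
    uv=proj(W((.0955,.0305,.128)),c)[0];print(n,"can top pred",uv)
    x,y=map(int,uv);m=(h[:,:,1]<35)&(h[:,:,2]>130)&~((h[:,:,0]>5)&(h[:,:,0]<25)&(h[:,:,1]>30))
    b=blob(m,(x-35,y-30,x+35,y+30));r=rect(b,.128,c);print("can top",r,box([*r[0],.128]),cv2.boundingRect(b))
    uv=proj(W((.0955,-.0325,.102)),c)[0];print("jar knob pred",uv)
    b=blob((h[:,:,1]>150)&(h[:,:,0]<13),(int(uv[0])-20,int(uv[1])-20,int(uv[0])+20,int(uv[1])+20));print("jar blob",cv2.boundingRect(b),b.mean(0))
    uv=proj(W((.0005,0,.078)),c)[0];x,y=map(int,uv);b=blob((h[:,:,1]>150)&(h[:,:,0]<18)&(h[:,:,2]<190),(x-18,y-18,x+18,y+18),1);r=rect(b,.078,c);print("handle",r,box([*r[0],.078]))
# mug/dish shift against the first frame
a=cv2.imread("pics/top0.png").astype(int);t=F["top"][:,:,::-1].astype(int)
for nm,(x0,y0,x1,y1) in dict(dish=(392,172,440,220),mug=(145,145,190,195)).items(): print(nm,np.abs(a-t)[y0:y1,x0:x1].mean())
E
```

```text
t 38.85 tcp [0.6939 0.1354 0.2548] box [0.0962 0.4007 0.2548] psi 81.19756966662119 F [ 0.8995  2.164  -0.1461] w 1.0048085870607608
side can top pred [284.8739 145.6803]
can top (array([ 0.6458, -0.2655]), (216.72023010253906, 195.76422119140625), np.float64(1.8251635643609347)) [ 0.1098 -0.0028  0.128 ] (249, 115, 70, 49)
jar knob pred [293.2236 140.6591]
jar blob (283, 121, 30, 23) [299.2824 131.3882]
handle (array([ 0.5384, -0.2274]), (44.79682540893555, 39.17705535888672), np.float64(3.0101808338125964)) [-0.0022  0.0185  0.078 ]
top can top pred [349.9035 191.3871]
can top (array([ 0.6636, -0.229 ]), (194.9586181640625, 119.005126953125), np.float64(1.5644216512516285)) [0.1219 0.036  0.128 ] (314, 161, 70, 43)
jar knob pred [369.921  196.0401]
jar blob (361, 189, 16, 20) [367.661  198.2373]
handle (array([ 0.5398, -0.2429]), (39.58878707885742, 16.538494110107422), np.float64(2.9942810963145505)) [0.0016 0.0033 0.078 ]
dish 22.137297453703702
mug 40.299851851851855
```

The colour test on the canister leaked into the background, and the mug and dish difference is confused by arm shadows. One last look settles both.

```bash
python3 - <<'E'
import cv2,numpy as np
a=cv2.imread("pics/side10.png");t=cv2.imread("pics/top10.png");t0=cv2.imread("pics/top0.png")
cv2.imwrite("pics/c20.png",np.vstack([np.hstack([cv2.resize(a[100:225,240:400],(400,312),interpolation=3),cv2.resize(t[150:290,290:450],(357,312),interpolation=3)]),np.hstack([cv2.resize(t[120:240,100:280],(400,267)),cv2.resize(t0[120:240,100:280],(357,267))])]))
E
```

```text
(no output)
```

View pics/c20.png

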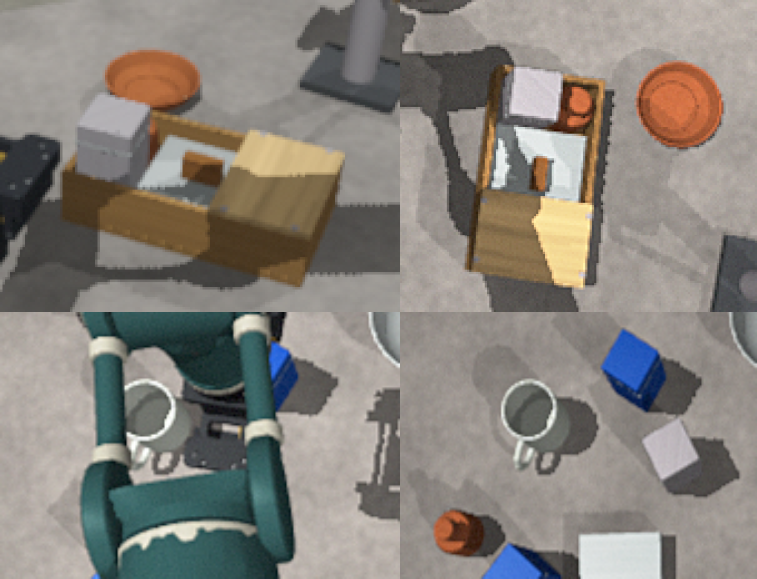

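Seen unobstructed, the tin lies flat under the hood, the canister and jar stand upright side by side, and the dish and mug are where they started.

```bash
python3 -c "
from workcell import arm
print(arm.read_state()['time_s'],arm.hand_in())"
```

```text
the job is handed in; nothing more can be done
38.95 None
```

The tin, canister and jar are all packed in the box, and I handed the job in at 38.95 s; `hand_in` gives no verdict.

**What I did**
- **Tin:** I took it by its handle and loosened the grip so it pivoted plain end down by about 0.4 rad. I then gave it a half turn, fed it under the hood, laid it flat and pushed it home. It stopped hard at about 8 N at the wrist along the push, against the 45 N limit on tin-to-box contact.
- **Jar:** I gripped it by the knob and set it on the −y side of the bay. It touched the side wall at about 6 N on the way down.
- **Canister:** I chose the grey one, not the two blue ones, and stood it on the +y side.

**Last checks**
- **Tin:** its tail edge was about 69 mm from the inner rim (68 mm expected). At the end the handle read at x = 1.6, y = 3.3 mm in the box frame, where about x = 1, y = 0 is ideal, with the right orientation.
- **Canister and jar:** both look upright and side by side in the last pictures.
- **Robot:** it was well clear of everything when I handed in.

**What disagreed or failed**
- The wrist and top cameras differed by about 2 mm on the box position. I used the wrist value for placing the jar and canister.
- The tool height read 2–3 mm high when the tin and jar touched down, and about 2 mm with the canister. I took it as an offset in the readings, so the floor contact rests on the contact forces and the pictures.
- My final numeric check of the canister's top failed because the colour mask leaked into the background, so I judged it by eye.
- The picture comparison for the mug and dish was spoilt by the arm and its shadows. By eye both are in place; I never saw the robot touch either one.
- I viewed 16 pictures against the budget of 10.

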